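# Secure a sample bottle with a folding-crank travel clamp

## Task

Secure the small brown bottle in the travel clamp for the drive: swing the folded crank handle up until it stands upright, and with it crank clockwise until the jaw holds the bottle firmly against its stop, clearly stiffer to turn but not so hard that the bottle is crushed. Then fold the handle back down flat over the crank, leaving the bottle still firmly held and the other things undisturbed.

Things in the scene. Friction and masses are not known exactly. Their poses are not given: they have to be found in the camera images.
- clamp: Low grey and aluminium bottle clamp, fixed, 96 x 262 mm, 46 mm high at its gearbox. Origin at worktop height on the upright axis of the crank; its own -y axis points along the slide towards the bottle and the V-shaped stop. The crank moves the jaw, a grey plate with a sprung black pad, 8 mm per rad that way.
- crank (a joint): Angle of the crank arm (rad): 0 has the jaw open, the arm along the clamp's +y; grows clockwise seen from above, limit 4.6. Stays where it is left. Turning it freely takes about 8 N sideways at the handle, 60 mm from the axis (3 to 8 N remain when it is held still); once the jaw squeezes the bottle, about 1 N more for every 7.5 N of squeeze. The bottle meets its stop after turning 1.2 to 3 rad.
- handle (a joint): Fold angle of the crank handle (rad): 0 lying flat over the arm, pointing back to the crank axis; 1.57 standing upright; its stop is at 1.6. Stiff hinge, about 0.1 N m, stays where it is left.
- handle_pivot (a point): The fold hinge at the outer end of the crank arm: 60 mm from the crank axis, 81 mm above the worktop. The hinge pin is level and square to the arm. The two cheeks of the hinge are 23 mm wide over all.
- grip_point (a point): Centre of the black ball knob, 25 mm in diameter, at the free end of the crank handle, 45 mm from the fold hinge on a 9 mm thick shank. The ball spins freely about the shank, so the hand need not turn as the crank goes round. Folded, the ball lies over the 13 mm wide arm, whose top is 16 mm below the ball's centre; gearbox top 46 mm above the worktop.
- bottle: Small brown bottle with a white cap, 38 mm across, 75 mm high, standing loosely on the clamp's 8 mm base plate between jaw and stop, which is set to a different place each time; origin at the centre of its underside. Firmly held is 12 to 55 N of squeeze (2 to 7 N more at the handle than turning freely); over 75 N (10 N more) crushes it.
- measuring_cup: Bystander: clear measuring cup, 98 mm across, 112 mm high, loose at the back right; origin at its underside.
- amber_bottle: Bystander: amber reagent bottle with a cap, 62 mm across, 118 mm high, loose at the right; origin at its underside.
- stopclock: Bystander: small white timer, 62 mm wide, 56 mm high, loose near the right front; origin at its underside.
- marker: Bystander: blue-capped white marker, 124 mm long, lying loose at the left front; origin at its underside.
Things that resemble listed ones, but are neither listed nor needed, are in the scene too. Leave any green look-alike of the bottle alone.

How it is judged:
On the way, in this order (a step that is already met when the one before it is completed fails the run):
1. the crank handle stands upright, with the bottle not yet squeezed (value of joint handle above 1.35 rad and contact force between clamp and bottle below 5 N), for 0.2 s.
2. with the handle upright, the jaw holds the bottle firmly (value of joint handle above 1.2 rad and contact force between clamp and bottle above 12 N), for 0.2 s.
At the end, for the whole second after the job is handed in: The handle is folded down flat again (within 0.25 rad), the clamp's jaw squeezes the bottle with 12 to 55 N, and the bottle stands upright (within 0.12 rad) and still (value of joint handle below 0.25 rad and contact force between clamp and bottle between 12 and 55 N and angle between bottle's own z axis and vertical below 0.12 rad and linear speed of bottle below 0.02 m/s and velocity of joint crank below 0.1 rad/s); the robot touches nothing.
It fails at once if the bottle is crushed: squeezed with more than 75 N (contact force between clamp and bottle above 75 N).
It fails at once if a bystander (measuring cup, amber bottle, timer, marker) is moved more than 30 mm (distance of any of measuring_cup, amber_bottle, stopclock, marker from where it was at the start of the episode above 0.03 m).
It also fails if it takes over 54 s, if anything falls off the work surface, if the arm or the gripper's body presses on something with over 40 N, if the wrist force passes 120 N, or if a joint passes its speed limit or range.

## Robot

A 6-joint arm with a two-finger parallel gripper is mounted at the origin on a cart in front of the work surface, level with it; the furniture and walls round the work are solid. World frame = base frame: x ahead of the robot, y to its left, z up, the work surface at z = 0. Lengths are in m, angles in rad, forces in N, time in s.
With the tool pointing down it reaches from about 0.35 to 0.975 m from the base axis. Payload 4.9 kg.
Tool frame: the origin (TCP) lies at the very end of the fingers, on their centre line; the grasp point (between the pads) lies 19 mm behind it; y points along the fingers, z is the direction in which the jaws open and shut, and the axes are right-handed (so a half turn about y gives the same grasp; the last joint's range is limited). The gripper opens to 85 mm and grips with 20 to 120 N. Pads are 22 mm wide; open, the fingers measure 114 mm over their backs; the gripper's body (76 mm by 85 mm) begins 54 mm behind the grasp point. The pads swing forward as they close: fully open they stand 13 mm farther back than shut.
Start: joints at [-1.452, 0.053, 1.613, -0, 1.476, -0.119], TCP at [0.147, -0.607, 0.231] pointing down, gripper open.
Joint ranges: [-3.01, 3.01], [-1.01, 2.22], [0.06, 2.58], [-1.02, 4.17], [0.09, 2.62], [-3.14, 3.14]. Speed limits (rad/s): [2.57, 2.57, 3.14, 3.14, 3.14, 3.14].

## Interface

Orientations are given as a rotation vector (axis times angle).
In Python, from station import ctrl gives the robot as it stands.
- The arm moves only by the tool arm_command, never from a script. Its argument "steps" is a list of rows, each a list of 3 entries, a list of its own where there are three numbers: the shift along the tool's x, y, z in m, then the turn, a rotation vector about the tool's x, y, z in degrees, then the opening, from 0 (shut) to 1 (fully open). In form: [[[dx, dy, dz], [ax, ay, az], gripper], ...]. A call has 1 to 5 rows; each row is the pose to reach, as a shift and turn from the pose measured when the call began, along the tool's axes at that moment; what a row does not reach only later rows make up. A row lasts 1/10 s, in which the tool goes at most 50 mm and 8.59 degrees, less where a joint would pass 70% of its speed; a pose out of reach is approached as far as the arm can. A call with a gripper value outside its range is refused whole. The fingers move at their own pace and stop on an object; "force" is the grip in N (left out, the last holds). Time passes only in rows, so rows that repeat a pose let the fingers close. It gives the time, the measured TCP pose, the force and the opening at its end, in the units of the state.
- ctrl.get_obs(): the state, without advancing time (a new reading comes with each control period).
- ctrl.get_image(name): name is "side" or "top"; returns a dict with "img" (420x560x3 uint8, red, green, blue), "camera_matrix" (3x3 intrinsics, pixels), "world_from_camera" (4x4, takes a point from camera to world coordinates). Camera axes: x right, y up, looking along -z (the intrinsics and any distortion apply to the point x, -y, -z); pixel columns grow to the right and rows downward; lengths in m; the calibration is good to about 2 mm. A picture is of the moment at which its call begins. There is no depth.
- ctrl.finish_job(): hands the job in, once; it reports no verdict.
Trained networks look in a picture, given as the dict that the camera call returned (one of the last four; its "shot" number tells which), for a name from the list of things; names that differ only in an ending like _2 or _b are one class to them, and where a whole thing is asked for, a point or a joint stands for the part that bears it (a point fixed in the world has none). Each returns a list of dicts, best first, with "confidence" (0 to 1); they miss things now and then, are a little off and sometimes report something else, mostly with a low value. They report only what shows in the picture. A call takes as long as a camera call. They do not tell look-alikes from the thing itself.
- ctrl.boxes_of(picture, name): "position" ([row, column] in pixels, amid what is visible of it).
The state is a dict: "t": time; "q": joint angles; "dq": joint speeds; "effort": joint torques, N m; "tool_pos": TCP position; "tool_rot": TCP orientation; "contact_force": force on the tool from outside, world axes, zero at the start; "wrist_torque": the same for the moment, N m; "opening": finger opening in m.
Only numpy, scipy, OpenCV 4.12 (cv2) and the standard library are available. Lean on these libraries where they do the work, as an engineer would, in place of code of your own. Each camera call takes 0.05 s, during which the arm holds its last target.

## Working session

There is one attempt and no reset: what is moved stays moved. The work goes in short steps, Python scripts to look and compute and a tool call to move; the robot and the scene stay as the last step left them, time stands still between calls to the robot, and variables do not carry over. Pictures are saved under pics/ and viewed, and the job is handed in when it is done.

Besides the shell and the picture viewer there is one more tool, called after "Call:" in YAML: its name, and indented under it one key for each argument. arm_command: Moves the arm, as the interface text tells. Its arguments: {"type":"object","properties":{"steps":{"type":"array"},"force":{"type":"number"}},"required":["steps"]}

```bash
ls; mkdir -p pics
python3 - <<'E'
from station import ctrl
import cv2
o=ctrl.get_obs()
for k,v in o.items(): print(k,v)
for n in ("side","top"):
    p=ctrl.get_image(n)
    cv2.imwrite(f"pics/{n}0.png",p["img"][:,:,::-1])
    print(n,p["camera_matrix"],p["world_from_camera"],p.keys())
    for c in ("clamp","crank","handle","handle_pivot","grip_point","bottle","measuring_cup","amber_bottle","stopclock","marker"):
        print(c,[([round(float(x)) for x in d["position"]],round(d["confidence"],2)) for d in ctrl.boxes_of(p,c)[:3]])
E
```

```text
pics
t 0.0
q [-1.45203137e+00  5.33233478e-02  1.61433089e+00 -5.16425330e-07
  1.47600220e+00 -1.19007399e-01]
dq [-0.00068021 -0.00192054  0.00311051  0.00073207 -0.00030999  0.00034531]
effort [-2.49617529e-03 -3.93683124e+01 -3.70177853e+01 -1.15689622e-04
  7.26496830e-03 -3.35349583e-06]
tool_pos [ 0.14713088 -0.60677738  0.23006177]
tool_rot [-0.25027495  2.0974116  -2.09305676]
contact_force [-0.40854789  0.24692733  0.56988223]
wrist_torque [-0.00319445 -0.06545568 -0.02707608]
opening 0.08524165669142326
side [[545.02269684   0.         291.67903386]
 [  0.         545.02269684 210.62646793]
 [  0.           0.           1.        ]] [[ 0.95683205  0.2111547  -0.19971511  0.25969047]
 [-0.290494    0.7166812  -0.63401995 -0.99287408]
 [ 0.00925577  0.66466664  0.74708272  1.16764266]
 [ 0.          0.          0.          1.        ]] dict_keys(['img', 'camera_matrix', 'world_from_camera', 'shot'])
clamp [([214, 286], 0.73)]
crank [([181, 278], 0.6)]
handle [([213, 288], 0.69), ([182, 278], 0.66), ([246, 352], 0.32)]
handle_pivot [([176, 279], 0.71)]
grip_point [([177, 277]
[... 245 characters left out ...]
 531.01009966 208.6571752 ]
 [  0.           0.           1.        ]] [[ 0.01097844  0.98194016 -0.18887296  0.32343456]
 [-0.99987662  0.0129024   0.00896    -0.09805912]
 [ 0.0112351   0.18875129  0.98196065  1.21408586]
 [ 0.          0.          0.          1.        ]] dict_keys(['img', 'camera_matrix', 'world_from_camera', 'shot'])
clamp [([206, 246], 0.67)]
crank [([205, 207], 0.3)]
handle [([205, 208], 0.71)]
handle_pivot [([206, 206], 0.61), ([155, 336], 0.56)]
grip_point [([208, 209], 0.7)]
bottle [([261, 274], 0.79), ([218, 338], 0.59), ([204, 277], 0.58)]
measuring_cup [([156, 339], 0.8)]
amber_bottle [([182, 385], 0.8)]
stopclock [([275, 397], 0.53)]
marker [([209, 247], 0.62)]
```

View pics/side0.png

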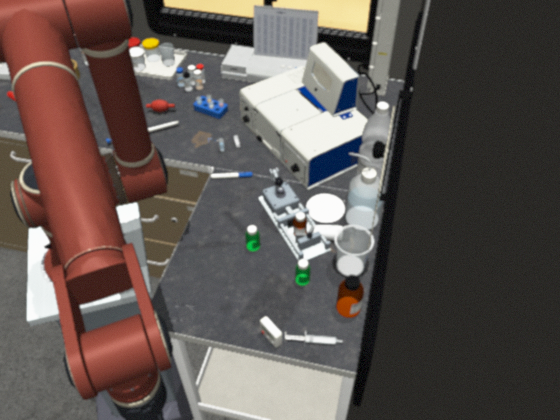

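View pics/top0.png

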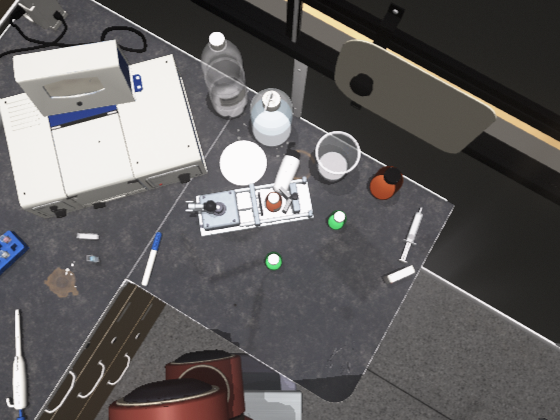

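Run:
```python
import cv2
a=cv2.imread("pics/side0.png")[140:300,200:360]; b=cv2.imread("pics/top0.png")[140:290,170:370]
cv2.imwrite("pics/side0c.png",cv2.resize(a,None,fx=3.7,fy=3.7,interpolation=cv2.INTER_CUBIC))
cv2.imwrite("pics/top0c.png",cv2.resize(b,None,fx=4,fy=4,interpolation=cv2.INTER_CUBIC))
```

```text
(no output)
```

View pics/side0c.png

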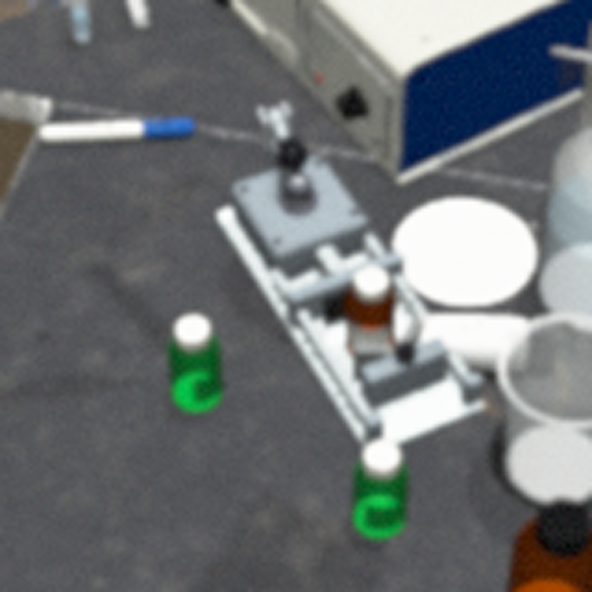

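View pics/top0c.png

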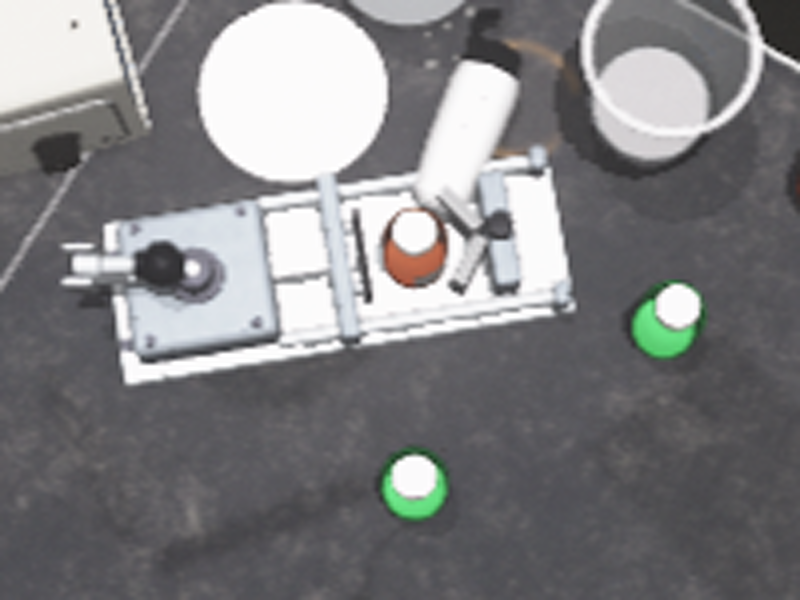

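The top view shows the clamp at the centre. The crank arm points left, with its hinge at about (192,206) and the black ball folded at about (209,206). The brown bottle is at (274,202). The two green look-alikes, at (337,220) and (274,262), stay where they are. Candidates for the knob are the black ball at top (209,206) / side (278,181), the small black tip on the V-stop at (294,196), and the black cap at (292,155). I choose the ball over the gearbox.

```bash
cat > h.py <<'E'
import numpy as np
from scipy.spatial.transform import Rotation as R
def ray(p,rc):
    K=np.array(p["camera_matrix"]);T=np.array(p["world_from_camera"])
    d=np.linalg.solve(K,[rc[1],rc[0],1.]); d=T[:3,:3]@(d*[1,-1,-1]); return T[:3,3],d/np.linalg.norm(d)
def atz(p,rc,z):
    o,d=ray(p,rc); return o+d*(z-o[2])/d[2]
def tri(p1,a,p2,b):
    o1,d1=ray(p1,a);o2,d2=ray(p2,b)
    s=np.linalg.lstsq(np.c_[d1,-d2],o2-o1,rcond=None)[0]
    x,y=o1+s[0]*d1,o2+s[1]*d2
    return (x+y)/2,np.linalg.norm(x-y)
def proj(p,X):
    K=np.array(p["camera_matrix"]);T=np.array(p["world_from_camera"])
    c=T[:3,:3].T@(np.array(X)-T[:3,3]); c=c*[1,-1,-1]; u=K@c; return u[1]/u[2],u[0]/u[2]
E
python3 - <<'E'
from h import *; from station import ctrl
np.set_printoptions(precision=4,suppress=True)
t=ctrl.get_image("top");s=ctrl.get_image("side")
def tc(x,y): return (140+y/4,170+x/4)
def sc(x,y): return (140+y/3.7,200+x/3.7)
print("ball",tri(t,tc(158,265),s,sc(292,152)), atz(t,tc(158,265),.081), atz(s,sc(292,152),.081))
print("hinge",atz(t,tc(88,265),.081))
print("boss", atz(t,tc(203,272),.062))
print("gearbox top corners",[atz(t,tc(*c),.046)[:2] for c in [(118,228),(262,205),(277,335),(140,356)]])
for a in [[(128,382),(573,310)],[(108,225),(550,150)]]:
    q=[atz(t,tc(*c),.004) for c in a]; d=q[0]-q[1]; print(q,np.linalg.norm(d),"yaw of +y",np.degrees(np.arctan2(d[1],d[0])))
print("bottle cap",atz(t,tc(415,232),.083), "jawplate", atz(t,tc(338,260),.05))
for n in ("measuring_cup","amber_bottle","stopclock","marker"):
    print(n,[atz(t,d["position"],.03) for d in ctrl.boxes_of(t,n)[:2]])
print(R.from_rotvec(ctrl.get_obs()["tool_rot"]).as_matrix())
E
```

```text
ball (array([0.5462, 0.0446, 0.0818]), np.float64(0.003255744866998121)) [0.5447 0.0448 0.081 ] [0.5481 0.0455 0.081 ]
hinge [0.5442 0.0827 0.081 ]
boss [0.5448 0.0222 0.062 ]
gearbox top corners [array([0.5724, 0.0724]), array([ 0.5867, -0.008 ]), array([ 0.5127, -0.0184]), array([0.4999, 0.0573])]
[array([0.4911, 0.0692, 0.004 ]), array([ 0.5364, -0.1863,  0.004 ])] 0.2594553427668472 yaw of +y 100.04054618670986
[array([0.583 , 0.0844, 0.004 ]), array([ 0.6315, -0.1728,  0.004 ])] 0.26175749646972896 yaw of +y 100.67746845790258
bottle cap [ 0.5644 -0.0945  0.083 ] jawplate [ 0.5549 -0.0516  0.05  ]
measuring_cup [array([ 0.6785, -0.2447,  0.03  ]), array([0.5466, 0.0597, 0.03  ])]
amber_bottle [array([ 0.6125, -0.3471,  0.03  ])]
stopclock [array([ 0.4058, -0.3706,  0.03  ]), array([ 0.6141, -0.3485,  0.03  ])]
marker [array([0.4401, 0.1779, 0.03  ]), array([ 0.5637, -0.0989,  0.03  ])]
[[-0.9719 -0.0001  0.2355]
 [-0.2355  0.     -0.9719]
 [ 0.     -1.     -0.    ]]
```

Run:
```python
from h import *; from station import ctrl; import cv2
t=ctrl.get_image("top");s=ctrl.get_image("side")
out=[]
f=10
for p,(r0,c0) in ((t,(180,178)),(s,(156,252))):
    im=cv2.resize(p["img"][r0:r0+50,c0:c0+40+10][:,:,::-1],None,fx=f*.8,fy=f*.8,interpolation=cv2.INTER_CUBIC)
    C=np.array([.5435,.0245])
    for ang,col in ((100.3,(0,0,255)),(90,(0,255,0))):
        u=np.array([np.cos(np.radians(ang)),np.sin(np.radians(ang))])
        for r,z in ((0,.065),(15,.081),(60,.081)):
            q=proj(p,np.r_[C+u*r/1000,z]); cv2.circle(im,(int((q[1]-c0+.5)*8),int((q[0]-r0+.5)*8)),4,col,1)
    out.append(im)
cv2.imwrite("pics/m1.png",np.hstack(out))
```

```text
(no output)
```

View pics/m1.png

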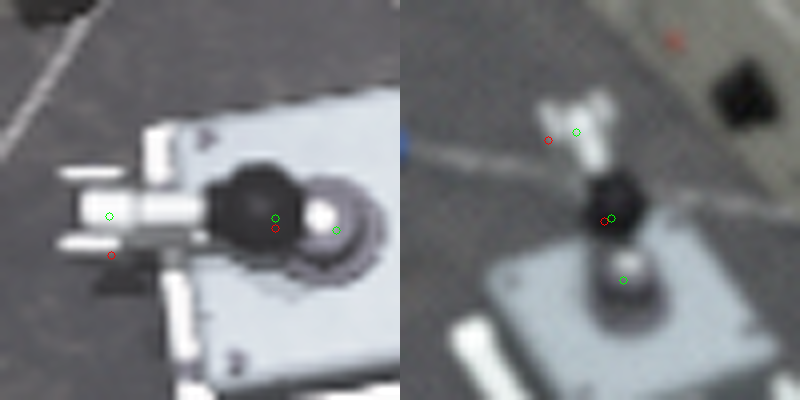

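```bash
cat >> h.py <<'E'
def Rt(yaw):
    c,s=np.cos(yaw),np.sin(yaw)
    return np.array([[s,0,c],[-c,0,s],[0,-1,0]])
def rows(o,targets,g):
    """targets: list of (tcp xyz, yaw deg); prints rows relative to measured pose"""
    R0=R.from_rotvec(o["tool_rot"]).as_matrix(); p0=np.array(o["tool_pos"])
    out=[]
    for x,yaw in targets:
        d=R0.T@(np.array(x)-p0); w=np.degrees(R.from_matrix(R0.T@Rt(np.radians(yaw))).as_rotvec())
        out.append([[round(float(v),4) for v in d],[round(float(v),1) for v in w],g])
    print(out)
def state(o):
    M=R.from_rotvec(o["tool_rot"]).as_matrix()
    print("t",round(o["t"],2),"tcp",np.round(o["tool_pos"],4),"yaw",round(np.degrees(np.arctan2(M[1,2],M[0,2])),1),"down",np.round(M[:,1],3),"F",np.round(o["contact_force"],2),"open",round(o["opening"],4),"q",np.round(o["q"],2))
E
python3 - <<'E'
from h import *; from station import ctrl
o=ctrl.get_obs(); state(o)
rows(o,[((.5455,.0445,.2),0)],1)
E
```

```text
t 1.5 tcp [ 0.1472 -0.6074  0.2313] yaw -76.4 down [ 0. -0. -1.] F [ 0.41 -0.23 -0.28] open 0.0856 q [-1.45  0.05  1.61  0.    1.48 -0.12]
[[[-0.5406, 0.0313, -0.5397], [-0.0, -76.4, -0.0], 1]]
```

Call:
arm_command:
  steps:
    - [[-0.5406,0.03,-0.5397],[0,-76.4,0],1]
    - [[-0.5406,0.03,-0.5397],[0,-76.4,0],1]
    - [[-0.5406,0.03,-0.5397],[0,-76.4,0],1]
    - [[-0.5406,0.03,-0.5397],[0,-76.4,0],1]
    - [[-0.5406,0.03,-0.5397],[0,-76.4,0],1]
  force: 60

```text
t: 2.0
tool_pos: [0.2781, -0.3925, 0.2215]
tool_rot: [-0.878, 1.62, -1.621]
contact_force: [0.3, 0.2, 0.3]
opening: 0.0852
```

```bash
cat > s.py <<'E'
from h import *; from station import ctrl
import sys
o=ctrl.get_obs(); state(o)
if len(sys.argv)>1: rows(o,eval(sys.argv[1]),float(sys.argv[2]))
E
python3 s.py "[((.5455,.0445,.2),0)]" 1
```

```text
t 2.0 tcp [ 0.2781 -0.3925  0.2215] yaw -33.1 down [ 0.001 -0.    -1.   ] F [0.35 0.17 0.3 ] open 0.0852 q [-1.11 -0.3   1.95  0.    1.49 -0.53]
[[[-0.5122, 0.0215, -0.0146], [-0.0, -33.1, 0.0], 1.0]]
```

Call:
arm_command:
  steps:
    - [[-0.512,0.0215,-0.0146],[0,-33,0],1]
    - [[-0.512,0.0215,-0.0146],[0,-33,0],1]
    - [[-0.512,0.0215,-0.0146],[0,-33,0],1]
    - [[-0.512,0.0215,-0.0146],[0,-33,0],1]
    - [[-0.512,0.0215,-0.0146],[0,-33,0],1]

```text
t: 2.5
tool_pos: [0.4084, -0.1793, 0.2114]
tool_rot: [-1.209, 1.207, -1.211]
contact_force: [1.5, -0.4, 0.6]
opening: 0.0856
```

```bash
python3 s.py "[((.5455,.0445,.15),0)]" 1
```

```text
t 2.5 tcp [ 0.4084 -0.1793  0.2114] yaw 0.0 down [ 0.002 -0.001 -1.   ] F [ 1.54 -0.43  0.59] open 0.0856 q [-0.58 -0.39  2.04 -0.    1.49 -0.58]
[[[-0.2238, 0.0613, 0.137], [-0.1, 0.0, 0.1], 1.0]]
```

Call:
arm_command:
  steps:
    - [[-0.2238,0.06,0.137],[0,0,0],0.7]
    - [[-0.2238,0.06,0.137],[0,0,0],0.7]
    - [[-0.2238,0.06,0.137],[0,0,0],0.7]
    - [[-0.2238,0.06,0.137],[0,0,0],0.7]
    - [[-0.2238,0.06,0.137],[0,0,0],0.7]

```text
t: 3.0
tool_pos: [0.5357, 0.0291, 0.1559]
tool_rot: [-1.209, 1.206, -1.211]
contact_force: [0.4, -0.3, 1.3]
opening: 0.0596
```

```bash
python3 s.py "[((.5455,.0445,.11),0)]" .7
```

```text
t 3.0 tcp [0.5357 0.0291 0.1559] yaw 0.0 down [ 0.003 -0.002 -1.   ] F [ 0.44 -0.35  1.27] open 0.0596 q [-0.08 -0.1   1.89 -0.    1.35 -0.08]
[[[-0.0154, 0.0459, 0.0097], [-0.2, 0.0, 0.1], 0.7]]
```

Call:
arm_command:
  steps:
    - [[-0.0155,0.02,0.0097],[-0.2,0,0.1],0.7]
    - [[-0.0155,0.046,0.0097],[-0.2,0,0.1],0.7]
    - [[-0.0155,0.046,0.0097],[-0.2,0,0.1],0.7]

```text
t: 3.3
tool_pos: [0.5427, 0.0455, 0.1058]
tool_rot: [-1.216, 1.214, -1.203]
contact_force: [-0.4, -0.4, -0.3]
opening: 0.06
```

```bash
python3 s.py "[((.5455,.0445,.062),0)]" .7
python3 - <<'E'
from station import ctrl; import cv2,numpy as np
t=ctrl.get_image("top")["img"][165:265,150:310,::-1];s=ctrl.get_image("side")["img"][110:260,200:360,::-1]
cv2.imwrite("pics/a1.png",np.hstack([cv2.resize(t,(640,400),interpolation=2)]));cv2.imwrite("pics/a2.png",cv2.resize(s,(600,562),interpolation=2))
E
```

```text
t 3.3 tcp [0.5427 0.0455 0.1058] yaw 0.1 down [-0.009  0.    -1.   ] F [-0.44 -0.38 -0.32] open 0.06 q [-0.05 -0.02  1.9   0.    1.27 -0.06]
[[[0.001, 0.0437, 0.0031], [0.5, 0.1, -0.0], 0.7]]
```

View pics/a1.png

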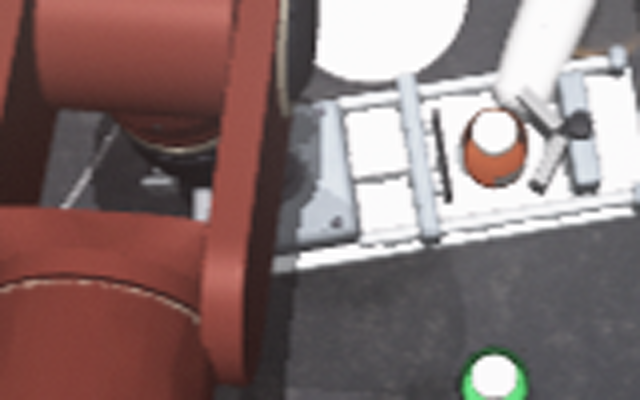

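View pics/a2.png

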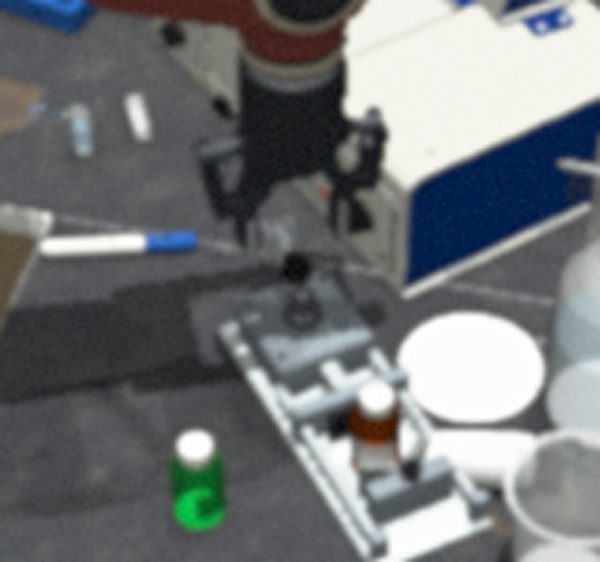

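The side crop shows the open fingers, at (245,225) and (340,205), straddling the ball at (297,267). The arm looks clear of everything, so I'll descend and grip.

Call:
arm_command:
  steps:
    - [[0.001,0.02,0.003],[0.5,0,0],0.7]
    - [[0.001,0.042,0.003],[0.5,0,0],0.7]
    - [[0.001,0.0435,0.003],[0.5,0,0],0.7]

```text
t: 3.7
tool_pos: [0.5468, 0.0428, 0.0653]
tool_rot: [-1.206, 1.207, -1.211]
contact_force: [-0.3, 0.2, 0.4]
opening: 0.0597
```

Call:
arm_command:
  steps:
    - [[0,0,0],[0,0,0],0.1]
    - [[0,0,0],[0,0,0],0.1]
    - [[0,0,0],[0,0,0],0.1]
    - [[0,0,0],[0,0,0],0.1]
  force: 50

```text
t: 4.1
tool_pos: [0.5464, 0.0422, 0.0668]
tool_rot: [-1.208, 1.207, -1.212]
contact_force: [-6.3, -0.9, 4.5]
opening: 0.0222
```

```bash
python3 s.py
```

```text
t 4.1 tcp [0.5464 0.0422 0.0668] yaw -0.0 down [ 0.003 -0.001 -1.   ] F [-6.28 -0.93  4.51] open 0.0222 q [-0.06  0.03  1.93 -0.    1.18 -0.06]
```

```bash
python3 - <<'E'
from station import ctrl; import cv2,numpy as np
s=ctrl.get_image("side")["img"][140:220,230:330,::-1]
cv2.imwrite("pics/a3.png",cv2.resize(s,(750,600),interpolation=2))
E
python3 s.py
```

```text
t 4.15 tcp [0.5464 0.0423 0.0668] yaw -0.0 down [ 0.003 -0.001 -1.   ] F [-6.32 -1.52  4.44] open 0.0219 q [-0.06  0.03  1.93 -0.    1.18 -0.06]
```

View pics/a3.png

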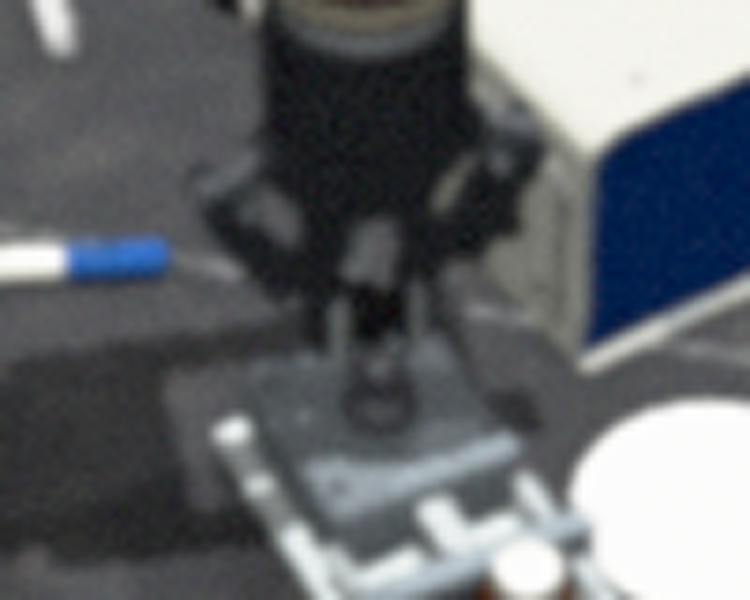

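The ball sits centrally between the pads. Now I'll lift it along the 45 mm arc.

Call:
arm_command:
  steps:
    - [[-0.0003,-0.005,0],[0,0,0],0.1]
    - [[-0.001,-0.01,0],[0,0,0],0.1]
    - [[-0.0025,-0.015,0],[0,0,0],0.1]
    - [[-0.0045,-0.0195,0],[0,0,0],0.1]
    - [[-0.0075,-0.0245,0],[0,0,0],0.1]

```text
t: 4.65
tool_pos: [0.5456, 0.0501, 0.0907]
tool_rot: [-1.209, 1.208, -1.211]
contact_force: [0.4, 1.1, -9.6]
opening: 0.0219
```

```bash
python3 s.py
```

```text
t 4.65 tcp [0.5456 0.0501 0.0907] yaw -0.0 down [ 0.001 -0.001 -1.   ] F [ 0.42  1.13 -9.62] open 0.0219 q [-0.04 -0.    1.91 -0.    1.23 -0.04]
```

```bash
python3 s.py "[((.5458,.0422+.045*(1-np.cos(np.radians(a))),.0668+.045*np.sin(np.radians(a))),0) for a in (39,46,53,60,67)]" .1
python3 - <<'E'
from station import ctrl; import cv2,numpy as np
s=ctrl.get_image("side")["img"][140:220,230:330,::-1]
cv2.imwrite("pics/a4.png",cv2.resize(s,(750,600),interpolation=2))
E
```

```text
t 4.65 tcp [0.5456 0.0501 0.0907] yaw -0.0 down [ 0.001 -0.001 -1.   ] F [ 0.42  1.13 -9.62] open 0.0219 q [-0.04 -0.    1.91 -0.    1.23 -0.04]
[[[-0.0021, -0.0044, 0.0002], [-0.1, -0.0, 0.1], 0.1], [[-0.0058, -0.0084, 0.0002], [-0.1, -0.0, 0.1], 0.1], [[-0.01, -0.012, 0.0002], [-0.1, -0.0, 0.1], 0.1], [[-0.0146, -0.015, 0.0002], [-0.1, -0.0, 0.1], 0.1], [[-0.0195, -0.0175, 0.0002], [-0.1, -0.0, 0.1], 0.1]]
```

View pics/a4.png

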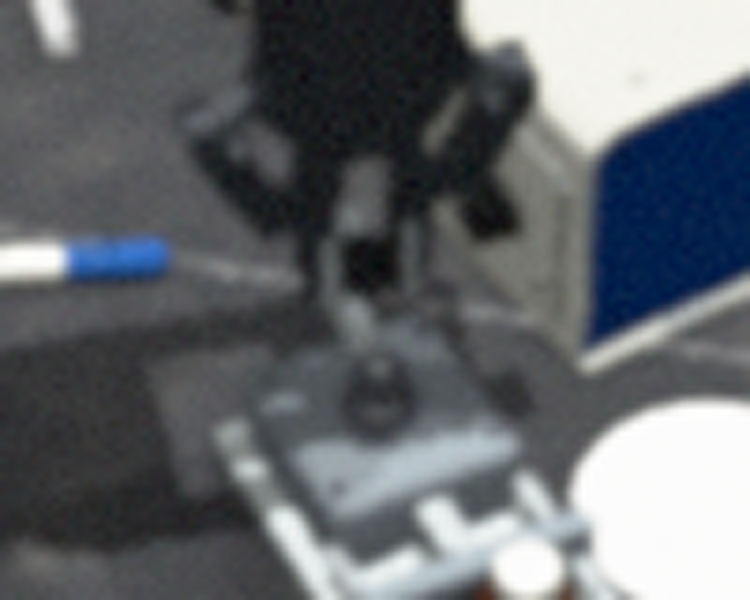

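The ball rises with the fingers, so I'll continue along the arc.

Call:
arm_command:
  steps:
    - [[-0.002,-0.0045,0],[0,0,0],0.1]
    - [[-0.006,-0.0085,0],[0,0,0],0.1]
    - [[-0.01,-0.012,0],[0,0,0],0.1]
    - [[-0.0145,-0.015,0],[0,0,0],0.1]
    - [[-0.0195,-0.0175,0],[0,0,0],0.1]

```text
t: 5.2
tool_pos: [0.5454, 0.0695, 0.1097]
tool_rot: [-1.211, 1.208, -1.211]
contact_force: [-3.3, -6.2, -4.5]
opening: 0.0216
```

```bash
python3 s.py "[((.5456,.0422+.045*(1-np.cos(np.radians(a))),.0668+.045*np.sin(np.radians(a))),0) for a in (73,79,84,88,88)]" .1
```

```text
t 5.2 tcp [0.5454 0.0695 0.1097] yaw 0.0 down [-0.    -0.003 -1.   ] F [-3.28 -6.21 -4.49] open 0.0216 q [-0.01 -0.02  1.9  -0.    1.26 -0.01]
[[[-0.0046, -0.0002, 0.0002], [0.0, 0.0, 0.2], 0.1], [[-0.0091, -0.0013, 0.0002], [0.0, 0.0, 0.2], 0.1], [[-0.013, -0.0019, 0.0002], [0.0, 0.0, 0.2], 0.1], [[-0.0162, -0.0022, 0.0002], [0.0, 0.0, 0.2], 0.1], [[-0.0162, -0.0022, 0.0002], [0.0, 0.0, 0.2], 0.1]]
```

Call:
arm_command:
  steps:
    - [[-0.0045,-0.0005,0],[0,0,0],0.1]
    - [[-0.009,-0.0015,0],[0,0,0],0.1]
    - [[-0.013,-0.002,0],[0,0,0],0.1]
    - [[-0.0165,-0.002,0],[0,0,0],0.1]
    - [[-0.0175,-0.002,0],[0,0,0],0.1]

```text
t: 5.7
tool_pos: [0.5452, 0.0862, 0.113]
tool_rot: [-1.214, 1.208, -1.212]
contact_force: [-6.5, -6.5, 0.8]
opening: 0.0219
```

```bash
python3 s.py
python3 - <<'E'
from station import ctrl; import cv2,numpy as np
s=ctrl.get_image("side")["img"][140:220,230:330,::-1]
cv2.imwrite("pics/a5.png",cv2.resize(s,(750,600),interpolation=2))
E
```

```text
t 5.7 tcp [0.5452 0.0862 0.113 ] yaw 0.0 down [-0.001 -0.005 -1.   ] F [-6.45 -6.54  0.75] open 0.0219 q [ 0.02 -0.02  1.89 -0.01  1.27  0.03]
```

View pics/a5.png

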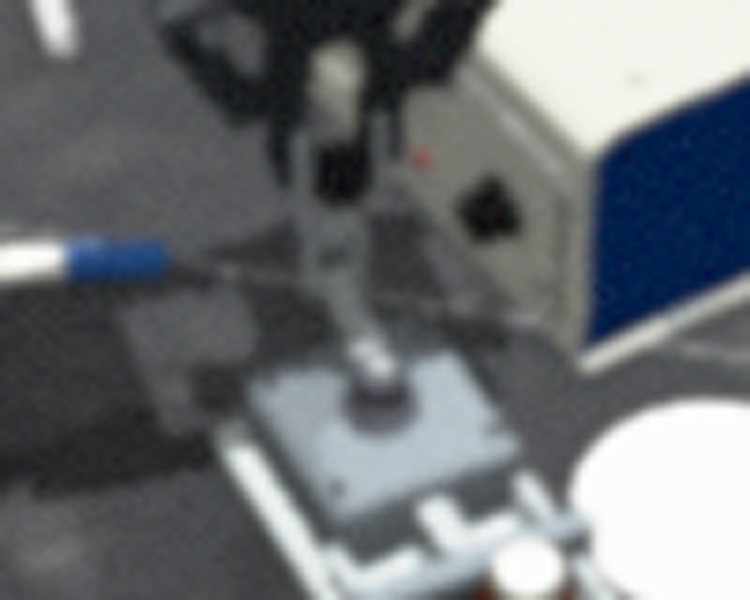

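It looks upright. I'll nudge outward to see whether the fold stop answers.

Call:
arm_command:
  steps:
    - [[-0.003,0,0],[0,0,0],0.1]
    - [[-0.005,0,0],[0,0,0],0.1]
    - [[-0.005,0,0],[0,0,0],0.1]

```text
t: 6.05
tool_pos: [0.5449, 0.0908, 0.1135]
tool_rot: [-1.216, 1.207, -1.213]
contact_force: [-4.1, -5.4, -4.5]
opening: 0.0214
```

```bash
python3 s.py
```

```text
t 6.05 tcp [0.5449 0.0908 0.1135] yaw 0.0 down [-0.002 -0.007 -1.   ] F [-4.07 -5.44 -4.47] open 0.0214 q [ 0.03 -0.01  1.88 -0.01  1.27  0.04]
```

Call:
arm_command:
  steps:
    - [[-0.002,0.0005,0],[0,0,0],0.1]
    - [[-0.004,0.0005,0],[0,0,0],0.1]
    - [[-0.004,0.0005,0],[0,0,0],0.1]

```text
t: 6.35
tool_pos: [0.5452, 0.0942, 0.1137]
tool_rot: [-1.217, 1.206, -1.215]
contact_force: [-2.2, -5.8, -5.2]
opening: 0.0217
```

```bash
python3 s.py
```

```text
t 6.35 tcp [0.5452 0.0942 0.1137] yaw 0.0 down [-0.002 -0.009 -1.   ] F [-2.19 -5.76 -5.24] open 0.0217 q [ 0.04 -0.01  1.88 -0.01  1.27  0.04]
```

Run:
```python
from station import ctrl; import cv2,numpy as np
from h import *
p=ctrl.get_image("side"); s=p["img"][140:220,230:330,::-1]
im=cv2.resize(s,(750,600),interpolation=2)
for X in ((.545,.0942,.1327),(.546,.088,.081),(.546,.029,.065),(.546,.029,.05)):
    q=proj(p,X); cv2.circle(im,(int((q[1]-230+.5)*7.5),int((q[0]-140+.5)*7.5)),5,(0,0,255),1)
cv2.imwrite("pics/a6.png",im)
t=ctrl.get_image("top")["img"][165:265,150:250,::-1]
cv2.imwrite("pics/a6t.png",cv2.resize(t,(600,600),interpolation=2))
```

```text
(no output)
```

View pics/a6.png

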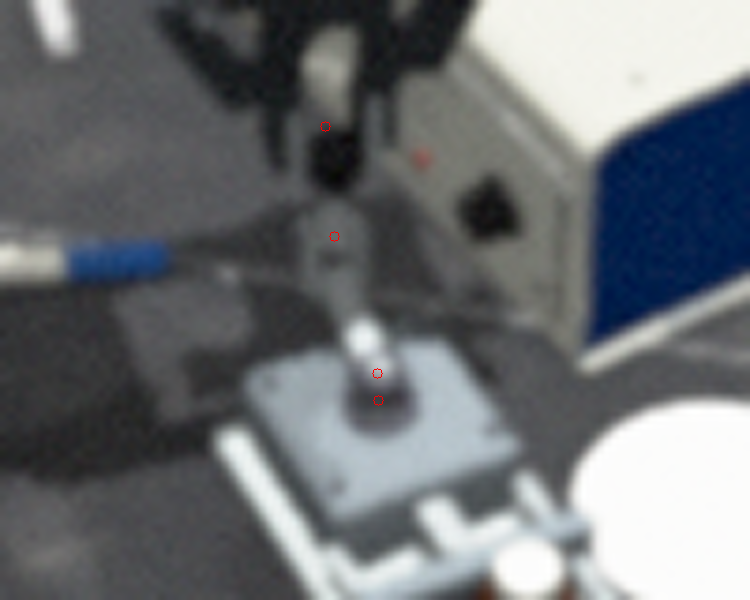

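View pics/a6t.png

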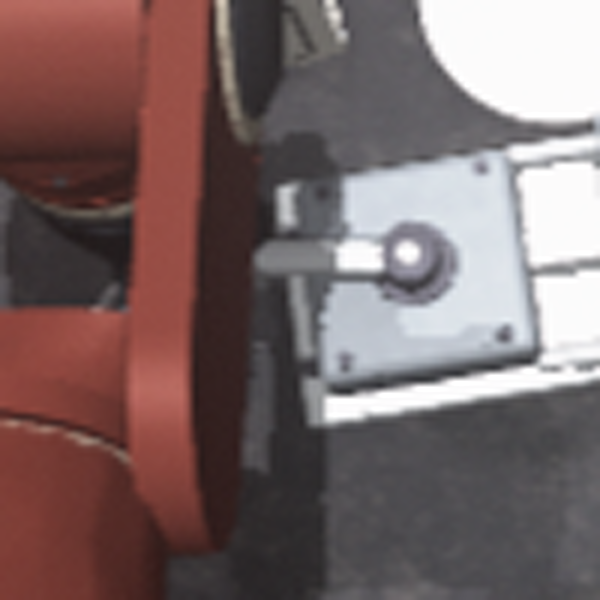

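```bash
python3 - <<'E'
from station import ctrl
from h import *
p=ctrl.get_image("side")
rc=(140+158/7.5-.5,230+335/7.5-.5)
for z in (.120,.123,.126,.129): print(z,atz(p,rc,z))
print(ctrl.boxes_of(p,"grip_point"))
E
python3 s.py
```

```text
0.12 [0.54721827 0.08964659 0.12      ]
0.123 [0.54639491 0.08654671 0.123     ]
0.126 [0.54557155 0.08344684 0.126     ]
0.129 [0.5447482  0.08034696 0.129     ]
[]
t 6.55 tcp [0.5452 0.0942 0.1137] yaw 0.0 down [-0.002 -0.009 -1.   ] F [-2.23 -5.3  -4.04] open 0.0217 q [ 0.04 -0.01  1.88 -0.01  1.27  0.04]
```

The ball seems to have slid a few mm towards the fingertips, so I'll regrip it centred.

Call:
arm_command:
  steps:
    - [[0,0,0],[0,0,0],0.5]
    - [[0,0,0],[0,0,0],0.5]
    - [[0.007,0.0065,0],[-0.5,0,0],0.5]
    - [[0.007,0.0065,0],[-0.5,0,0],0.5]

```text
t: 6.95
tool_pos: [0.5456, 0.0867, 0.1074]
tool_rot: [-1.223, 1.213, -1.211]
contact_force: [-0.1, -0.1, -0.6]
opening: 0.0429
```

```bash
python3 s.py;  python3 - <<'E'
from station import ctrl; import cv2,numpy as np
from h import *
p=ctrl.get_image("side"); s=p["img"][140:220,230:330,::-1]
im=cv2.resize(s,(750,600),interpolation=2)
o=ctrl.get_obs()["tool_pos"]
for X in (o+[0,0,.019],o,(.546,.089,.081)):
    q=proj(p,X); cv2.circle(im,(int((q[1]-230+.5)*7.5),int((q[0]-140+.5)*7.5)),5,(0,0,255),1)
cv2.imwrite("pics/a7.png",im)
E
```

```text
t 6.95 tcp [0.5456 0.0867 0.1074] yaw -0.0 down [-0.01  -0.009 -1.   ] F [-0.14 -0.08 -0.61] open 0.0429 q [ 0.03 -0.    1.88 -0.01  1.27  0.03]
```

View pics/a7.png

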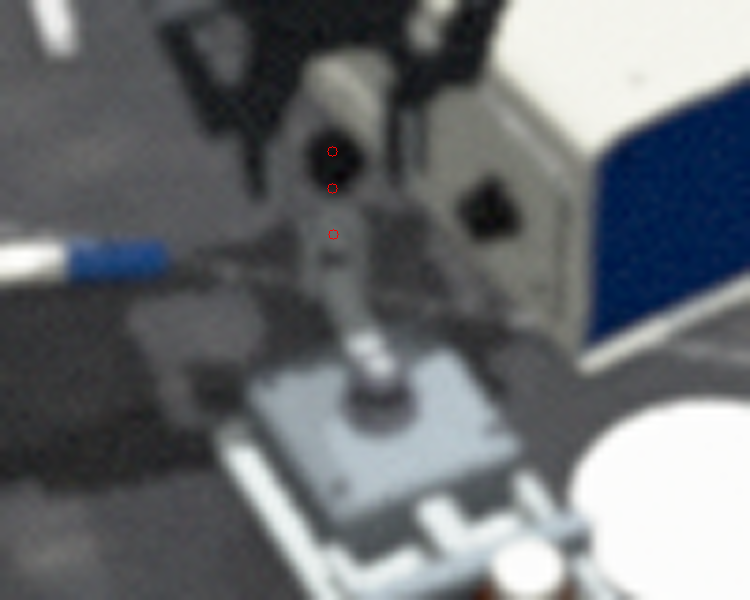

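The ball at (335,158) is now within a few pixels of the grasp centre at (332,152). I'll close firmly and test outward for the stop.

Call:
arm_command:
  steps:
    - [[0,0,0],[0,0,0],0.1]
    - [[0,0,0],[0,0,0],0.1]
    - [[0,0,0],[0,0,0],0.1]
    - [[-0.002,0,0],[0.5,0,0.5],0.1]
    - [[-0.004,0,0],[0.5,0,0.5],0.1]
  force: 80

```text
t: 7.5
tool_pos: [0.5449, 0.0893, 0.108]
tool_rot: [-1.214, 1.21, -1.21]
contact_force: [-6.5, -6.5, 7.5]
opening: 0.0215
```

```bash
python3 s.py
```

```text
t 7.5 tcp [0.5449 0.0893 0.108 ] yaw -0.0 down [-0.003 -0.004 -1.   ] F [-6.55 -6.5   7.49] open 0.0215 q [ 0.03 -0.01  1.89 -0.    1.26  0.03]
```

Call:
arm_command:
  steps:
    - [[-0.002,0,0],[0.2,0,0],0.1]
    - [[-0.004,0,0],[0.2,0,0],0.1]
    - [[-0.004,0,0],[0.2,0,0],0.1]

```text
t: 7.8
tool_pos: [0.5447, 0.0913, 0.1082]
tool_rot: [-1.216, 1.205, -1.215]
contact_force: [-3.9, -7.4, 3.3]
opening: 0.0213
```

```bash
python3 s.py
python3 - <<'E'
from station import ctrl; import cv2,numpy as np
from h import *
p=ctrl.get_image("side"); s=p["img"][140:220,230:330,::-1]
im=cv2.resize(s,(750,600),interpolation=2)
o=ctrl.get_obs()["tool_pos"]
for X in (o+[0,0,.019],o,(.546,.089,.081)):
    q=proj(p,X); cv2.circle(im,(int((q[1]-230+.5)*7.5),int((q[0]-140+.5)*7.5)),5,(0,0,255),1)
cv2.imwrite("pics/a8.png",im)
E
```

```text
t 7.8 tcp [0.5447 0.0913 0.1082] yaw 0.0 down [-0.001 -0.009 -1.   ] F [-3.93 -7.4   3.34] open 0.0213 q [ 0.04 -0.01  1.89 -0.01  1.26  0.04]
```

View pics/a8.png

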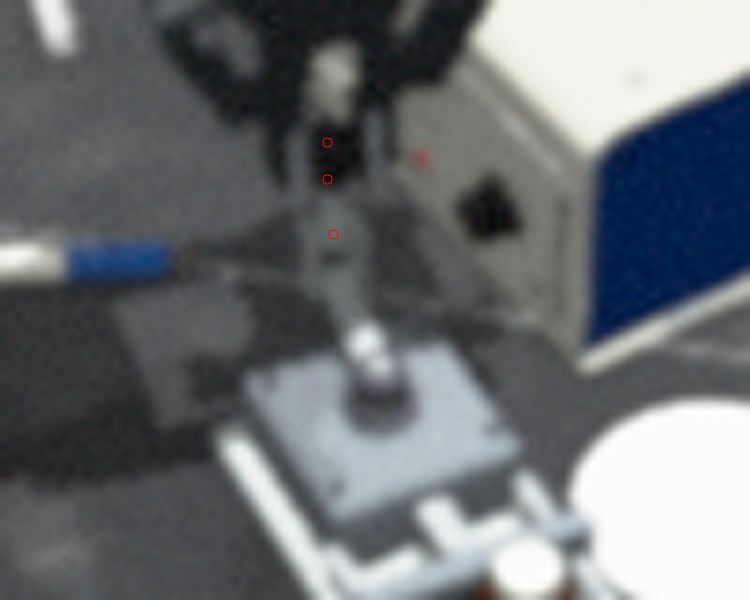

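The ball holds still at (337,155) while the tool lags, so the handle is at its upright stop. Now I'll crank clockwise, turning the hand with it.

```bash
cat > c.py <<'E'
# usage: c.py psi1 psi2 ... (deg) ; circle about C
from h import *; from station import ctrl
import sys
C=np.array([.5455,.028]); r=.060
o=ctrl.get_obs(); state(o)
d=np.array(o["tool_pos"])[:2]-C; psi=90-np.degrees(np.arctan2(d[1],d[0]))
a=np.radians(90-psi); rad=np.array([np.cos(a),np.sin(a)]); tan=np.array([np.sin(a),-np.cos(a)])
F=np.array(o["contact_force"])
print("psi %.1f rad %.4f Ft %.2f Fr %.2f"%(psi,np.linalg.norm(d),-F[:2]@tan,F[:2]@rad))
if len(sys.argv)>1:
    rows(o,[((C[0]+r*np.sin(np.radians(p)),C[1]+r*np.cos(np.radians(p)),.108),-min(p,165)) for p in map(float,sys.argv[1:])],.1)
E
python3 c.py 5 10 15 20 25
```

```text
t 7.85 tcp [0.5447 0.0913 0.1082] yaw 0.0 down [-0.001 -0.009 -1.   ] F [-3.74 -7.45  2.13] open 0.0212 q [ 0.04 -0.01  1.89 -0.01  1.26  0.04]
psi -0.7 rad 0.0633 Ft 3.83 Fr -7.41
[[[0.0035, 0.0003, 0.006], [0.0, 5.0, 0.5], 0.1], [[0.0042, 0.0003, 0.0112], [-0.0, 10.0, 0.5], 0.1], [[0.0053, 0.0003, 0.0163], [-0.0, 15.0, 0.5], 0.1], [[0.0069, 0.0003, 0.0213], [-0.0, 20.0, 0.5], 0.1], [[0.0089, 0.0003, 0.0261], [-0.1, 25.0, 0.5], 0.1]]
```

Call:
arm_command:
  steps:
    - [[0.0035,0,0.006],[0,5,0.5],0.1]
    - [[0.004,0,0.011],[0,10,0.5],0.1]
    - [[0.0055,0,0.0165],[0,15,0.5],0.1]
    - [[0.007,0,0.0215],[0,20,0.5],0.1]
    - [[0.009,0,0.026],[0,25,0.5],0.1]

```text
t: 8.35
tool_pos: [0.5686, 0.0828, 0.1079]
tool_rot: [-0.973, 1.529, -1.523]
contact_force: [-8.7, 2.2, 5.6]
opening: 0.0213
```

```bash
python3 c.py 30 35 40 45 50
```

```text
t 8.35 tcp [0.5686 0.0828 0.1079] yaw -25.2 down [-0.005  0.001 -1.   ] F [-8.69  2.16  5.57] open 0.0213 q [0.01 0.05 1.83 0.   1.27 0.45]
psi 22.8 rad 0.0595 Ft 8.85 Fr -1.39
[[[-0.0004, -0.0001, 0.0075], [0.3, 4.8, 0.1], 0.1], [[0.0003, -0.0002, 0.0127], [0.3, 9.8, 0.1], 0.1], [[0.0014, -0.0002, 0.0178], [0.3, 14.8, 0.1], 0.1], [[0.003, -0.0002, 0.0228], [0.3, 19.8, 0.1], 0.1], [[0.005, -0.0002, 0.0276], [0.3, 24.8, 0.1], 0.1]]
```

Call:
arm_command:
  steps:
    - [[-0.0005,0,0.0075],[0.3,5,0],0.1]
    - [[0.0005,0,0.0125],[0.3,10,0],0.1]
    - [[0.0015,0,0.018],[0.3,15,0],0.1]
    - [[0.003,0,0.023],[0.3,20,0],0.1]
    - [[0.005,0,0.0275],[0.3,25,0],0.1]

```text
t: 8.85
tool_pos: [0.5895, 0.0679, 0.1079]
tool_rot: [-0.663, 1.826, -1.82]
contact_force: [-8.3, 3.2, 7.4]
opening: 0.0213
```

```bash
python3 c.py 55 60 65 70 75
```

```text
t 8.85 tcp [0.5895 0.0679 0.1079] yaw -50.4 down [-0.007  0.    -1.   ] F [-8.31  3.2   7.37] open 0.0213 q [-0.01  0.09  1.79  0.    1.27  0.87]
psi 47.8 rad 0.0594 Ft 7.95 Fr -4.01
[[[-0.0004, -0.0001, 0.0075], [0.3, 4.6, 0.3], 0.1], [[0.0002, -0.0002, 0.0127], [0.2, 9.6, 0.3], 0.1], [[0.0013, -0.0002, 0.0178], [0.2, 14.6, 0.3], 0.1], [[0.0029, -0.0002, 0.0228], [0.2, 19.6, 0.3], 0.1], [[0.0048, -0.0002, 0.0277], [0.2, 24.6, 0.3], 0.1]]
```

Call:
arm_command:
  steps:
    - [[-0.0005,0,0.0075],[0.3,4.6,0.3],0.1]
    - [[0.0002,0,0.0127],[0.3,9.6,0.3],0.1]
    - [[0.0013,0,0.0178],[0.3,14.6,0.3],0.1]
    - [[0.003,0,0.0228],[0.3,19.6,0.3],0.1]
    - [[0.005,0,0.0277],[0.3,24.6,0.3],0.1]

```text
t: 9.35
tool_pos: [0.6018, 0.0458, 0.1079]
tool_rot: [-0.275, 2.089, -2.081]
contact_force: [-7.0, 6.9, 6.5]
opening: 0.021
```

```bash
python3 c.py 78 81 84 87 90
python3 - <<'E'
from station import ctrl; import cv2
t=ctrl.get_image("top")["img"][165:265,200:330,::-1]
cv2.imwrite("pics/b1.png",cv2.resize(t,(780,600),interpolation=2))
E
```

```text
t 9.35 tcp [0.6018 0.0458 0.1079] yaw -75.2 down [-0.004  0.003 -1.   ] F [-7.02  6.94  6.48] open 0.021 q [-0.05  0.11  1.77  0.    1.27  1.26]
psi 72.4 rad 0.0591 Ft 8.73 Fr -4.60
[[[-0.0009, -0.0001, 0.0058], [0.2, 2.9, 0.2], 0.1], [[-0.0007, -0.0001, 0.0089], [0.2, 5.9, 0.2], 0.1], [[-0.0003, -0.0001, 0.012], [0.2, 8.9, 0.2], 0.1], [[0.0003, -0.0001, 0.0151], [0.2, 11.9, 0.2], 0.1], [[0.001, -0.0002, 0.0182], [0.2, 14.9, 0.2], 0.1]]
```

View pics/b1.png

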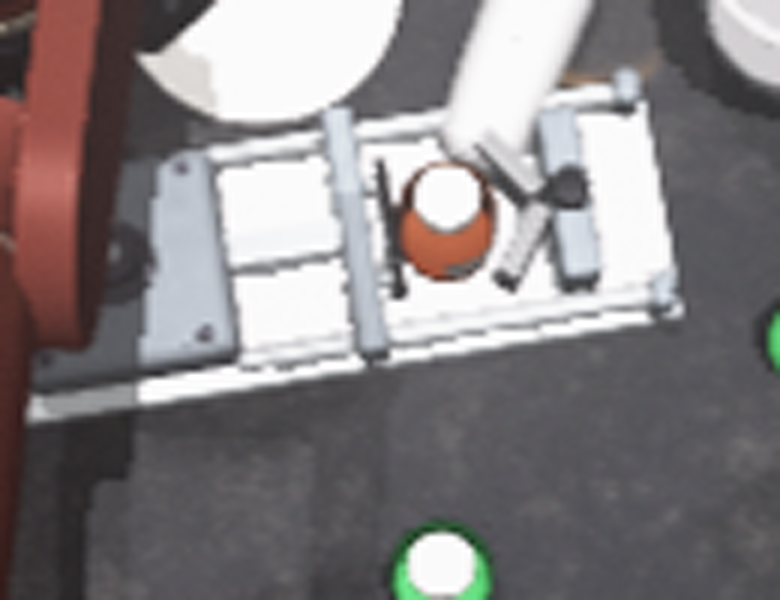

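The pad at (390,230) is almost at the bottle (left edge x≈400), which still has a few mm to go to the V. I'll keep cranking.

Call:
arm_command:
  steps:
    - [[-0.001,0,0.0058],[0.2,3,0.2],0.1]
    - [[-0.0007,0,0.009],[0.2,6,0.2],0.1]
    - [[-0.0003,0,0.012],[0.2,9,0.2],0.1]
    - [[0.0003,0,0.015],[0.2,12,0.2],0.1]
    - [[0.001,0,0.018],[0.2,15,0.2],0.1]

```text
t: 9.9
tool_pos: [0.6047, 0.03, 0.1081]
tool_rot: [-0.006, -2.222, 2.211]
contact_force: [-6.3, 8.6, 6.0]
opening: 0.0211
```

```bash
python3 c.py 94 98 102 106 110
```

```text
t 9.9 tcp [0.6047 0.03   0.1081] yaw -90.4 down [-0.002  0.005 -1.   ] F [-6.32  8.58  6.03] open 0.0211 q [-0.08  0.11  1.76  0.    1.27  1.5 ]
psi 88.1 rad 0.0592 Ft 8.78 Fr -6.03
[[[-0.0007, 0.0001, 0.0062], [0.3, 3.6, 0.1], 0.1], [[-0.0003, 0.0, 0.0103], [0.3, 7.6, 0.1], 0.1], [[0.0004, 0.0, 0.0145], [0.3, 11.6, 0.2], 0.1], [[0.0014, 0.0, 0.0185], [0.2, 15.6, 0.2], 0.1], [[0.0026, -0.0, 0.0225], [0.2, 19.6, 0.2], 0.1]]
```

```bash
sed -i 's/C=np.array(\[.5455,.028\])/C=np.array([.5445,.028])/' c.py; python3 c.py 94 98 102 105 108
```

```text
t 9.9 tcp [0.6047 0.03   0.1081] yaw -90.4 down [-0.002  0.005 -1.   ] F [-6.32  8.58  6.03] open 0.0211 q [-0.08  0.11  1.76  0.    1.27  1.5 ]
psi 88.1 rad 0.0602 Ft 8.78 Fr -6.03
[[[0.0003, 0.0001, 0.0062], [0.3, 3.6, 0.1], 0.1], [[0.0007, 0.0, 0.0103], [0.3, 7.6, 0.1], 0.1], [[0.0014, 0.0, 0.0145], [0.3, 11.6, 0.2], 0.1], [[0.0021, 0.0, 0.0175], [0.2, 14.6, 0.2], 0.1], [[0.003, -0.0, 0.0206], [0.2, 17.6, 0.2], 0.1]]
```

Call:
arm_command:
  steps:
    - [[0.0003,0,0.0062],[0.3,3.6,0.1],0.1]
    - [[0.0007,0,0.0103],[0.3,7.6,0.1],0.1]
    - [[0.0014,0,0.0145],[0.3,11.6,0.2],0.1]
    - [[0.002,0,0.0175],[0.3,14.6,0.2],0.1]
    - [[0.003,0,0.0205],[0.3,17.6,0.2],0.1]

```text
t: 10.4
tool_pos: [0.6018, 0.0126, 0.1081]
tool_rot: [-0.328, -2.057, 2.045]
contact_force: [-0.3, 10.2, 1.0]
opening: 0.0212
```

```bash
python3 c.py 111 114 117 120 123;python3 - <<'E'
from station import ctrl; import cv2
t=ctrl.get_image("top")["img"][165:265,200:330,::-1]
cv2.imwrite("pics/b2.png",cv2.resize(t,(780,600),interpolation=2))
E
```

```text
t 10.4 tcp [0.6018 0.0126 0.1081] yaw -108.1 down [ 0.001  0.006 -1.   ] F [-0.27 10.2   0.97] open 0.0212 q [-0.11  0.1   1.77  0.01  1.26  1.78]
psi 105.0 rad 0.0593 Ft 9.78 Fr -2.90
[[[-0.0007, 0.0001, 0.0062], [0.3, 2.9, 0.0], 0.1], [[-0.0005, 0.0, 0.0094], [0.3, 5.9, 0.0], 0.1], [[-0.0001, 0.0, 0.0125], [0.3, 8.9, 0.1], 0.1], [[0.0005, 0.0, 0.0156], [0.3, 11.9, 0.1], 0.1], [[0.0012, -0.0, 0.0186], [0.3, 14.9, 0.1], 0.1]]
```

View pics/b2.png

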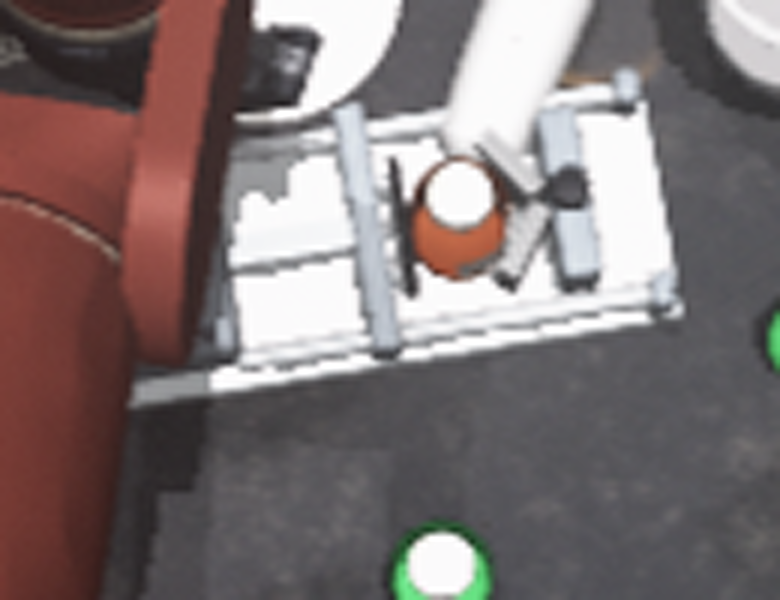

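The pad has pushed the bottle, and its base now sits close to the V arms. I'll use small steps from here.

Call:
arm_command:
  steps:
    - [[-0.0007,0,0.006],[0.3,2,0],0.1]
    - [[-0.0005,0,0.008],[0.3,4,0],0.1]
    - [[-0.0003,0,0.01],[0.3,6,0],0.1]
    - [[-0.0001,0,0.011],[0.3,8,0],0.1]

```text
t: 10.85
tool_pos: [0.5986, 0.0046, 0.1081]
tool_rot: [-0.458, -1.972, 1.96]
contact_force: [-0.3, 9.7, 1.3]
opening: 0.0212
```

```bash
python3 c.py 116 118 120 122
```

```text
t 10.85 tcp [0.5986 0.0046 0.1081] yaw -116.3 down [ 0.     0.006 -1.   ] F [-0.28  9.68  1.25] open 0.0212 q [-0.12  0.1   1.78  0.01  1.27  1.91]
psi 113.4 rad 0.0590 Ft 8.77 Fr -4.10
[[[-0.0011, 0.0001, 0.0026], [0.3, -0.3, 0.1], 0.1], [[-0.0011, 0.0001, 0.0047], [0.3, 1.7, 0.1], 0.1], [[-0.001, 0.0001, 0.0068], [0.3, 3.7, 0.2], 0.1], [[-0.0008, 0.0001, 0.0089], [0.3, 5.7, 0.2], 0.1]]
```

Call:
arm_command:
  steps:
    - [[0,0,0.0055],[0.3,2,0],0.1]
    - [[0.0002,0,0.0075],[0.3,4,0],0.1]
    - [[0.0005,0,0.0095],[0.3,6,0],0.1]
    - [[0.0008,0,0.011],[0.3,8,0],0.1]

```text
t: 11.25
tool_pos: [0.5944, -0.0024, 0.1082]
tool_rot: [-0.581, -1.886, 1.872]
contact_force: [4.7, 8.1, -1.0]
opening: 0.0215
```

```bash
python3 c.py;python3 - <<'E'
from station import ctrl; import cv2
t=ctrl.get_image("top")["img"][165:265,200:330,::-1]
cv2.imwrite("pics/b3.png",cv2.resize(t,(780,600),interpolation=2))
E
```

```text
t 11.25 tcp [ 0.5944 -0.0024  0.1082] yaw -124.4 down [ 0.002  0.007 -1.   ] F [ 4.65  8.07 -0.95] open 0.0215 q [-0.13  0.09  1.79  0.01  1.26  2.04]
psi 121.3 rad 0.0584 Ft 9.31 Fr -0.22
```

View pics/b3.png

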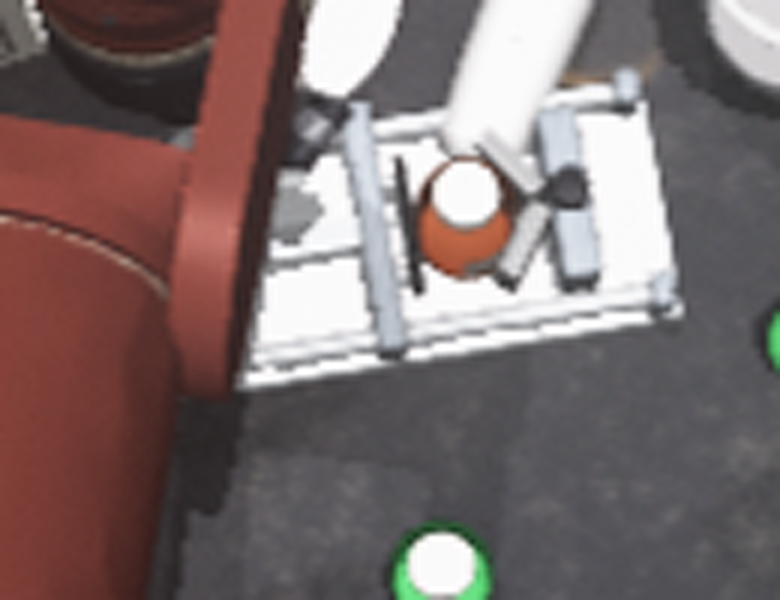

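Call:
arm_command:
  steps:
    - [[0,0,0.006],[0.3,1,0],0.1]
    - [[0.0002,0,0.008],[0.3,3,0],0.1]
    - [[0.0005,0,0.01],[0.3,5,0],0.1]
    - [[0.0008,0,0.0115],[0.3,6,0],0.1]

```text
t: 11.7
tool_pos: [0.5889, -0.0092, 0.1082]
tool_rot: [-0.669, -1.819, 1.804]
contact_force: [6.1, 7.9, -3.4]
opening: 0.0211
```

```bash
python3 c.py
```

```text
t 11.7 tcp [ 0.5889 -0.0092  0.1082] yaw -130.5 down [ 0.004  0.007 -1.   ] F [ 6.1   7.92 -3.39] open 0.0211 q [-0.15  0.07  1.81  0.01  1.26  2.13]
psi 130.0 rad 0.0579 Ft 9.99 Fr -0.42
```

Call:
arm_command:
  steps:
    - [[-0.0006,0,0.006],[0.3,2,0],0.1]
    - [[-0.0005,0,0.0075],[0.3,3,0],0.1]
    - [[-0.0003,0,0.009],[0.3,4,0],0.1]

```text
t: 12.0
tool_pos: [0.585, -0.0133, 0.1082]
tool_rot: [-0.725, -1.776, 1.755]
contact_force: [6.5, 8.8, -1.8]
opening: 0.0213
```

```bash
python3 c.py
```

```text
t 12.0 tcp [ 0.585  -0.0133  0.1082] yaw -134.5 down [ 0.006  0.01  -1.   ] F [ 6.5   8.85 -1.79] open 0.0213 q [-0.15  0.06  1.82  0.01  1.26  2.19]
psi 135.6 rad 0.0578 Ft 10.83 Fr -1.77
```

```bash
python3 - <<'E'
from station import ctrl; import cv2
t=ctrl.get_image("top")["img"][165:265,200:330,::-1]
cv2.imwrite("pics/b4.png",cv2.resize(t,(780,600),interpolation=2))
t=ctrl.get_image("side")["img"][170:270,240:370,::-1]
cv2.imwrite("pics/b4s.png",cv2.resize(t,(780,600),interpolation=2))
E
python3 c.py
```

```text
t 12.1 tcp [ 0.5848 -0.0135  0.1082] yaw -134.5 down [ 0.005  0.009 -1.   ] F [ 4.95  8.93 -1.55] open 0.0214 q [-0.16  0.06  1.82  0.01  1.26  2.19]
psi 135.8 rad 0.0578 Ft 9.77 Fr -2.96
```

View pics/b4.png

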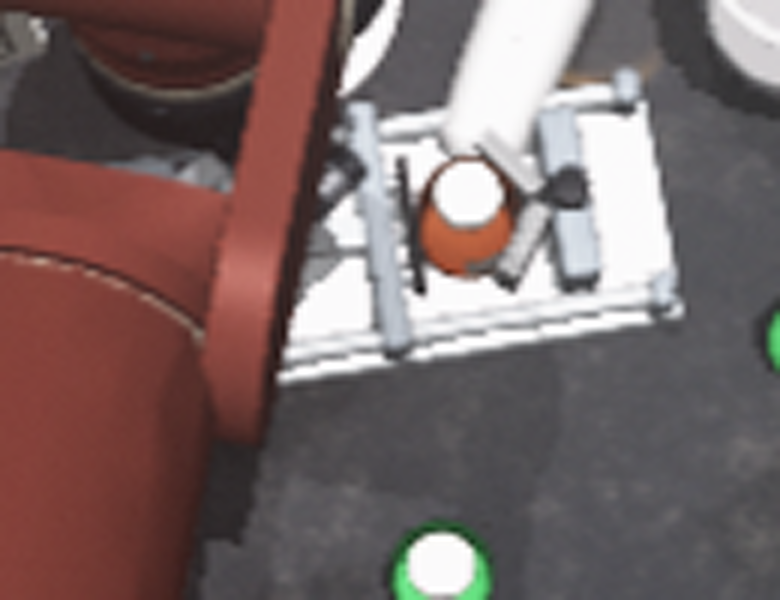

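View pics/b4s.png

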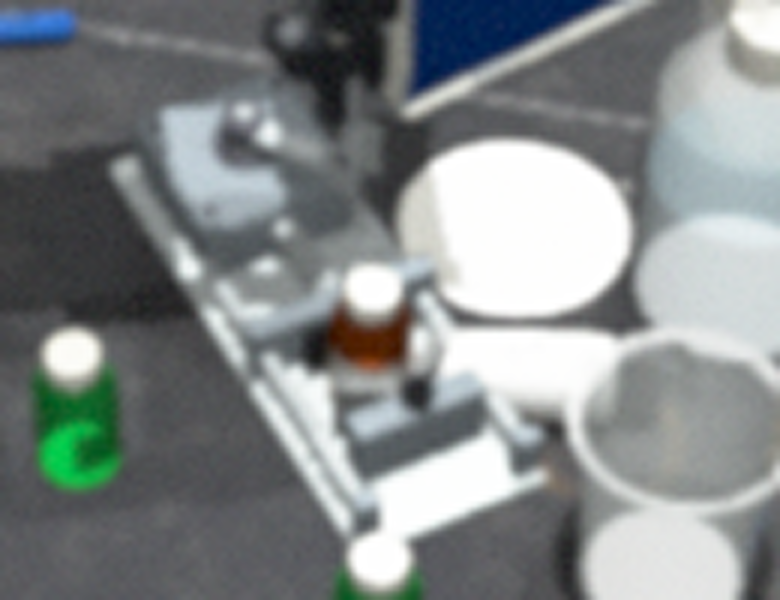

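The bottle now barely moves while the jaw plate advances, so the pad spring is compressing. Ft is up about 2 N. I'll turn on towards +4 N, roughly 13 N.

Call:
arm_command:
  steps:
    - [[0.0004,0,0.0065],[0.3,2,0],0.1]
    - [[0.0006,0,0.008],[0.3,3,0],0.1]
    - [[0.0008,0,0.0095],[0.3,5,0],0.1]

```text
t: 12.4
tool_pos: [0.58, -0.0171, 0.1082]
tool_rot: [-0.792, -1.721, 1.695]
contact_force: [8.3, 7.6, -4.4]
opening: 0.0211
```

```bash
python3 c.py
```

```text
t 12.4 tcp [ 0.58   -0.0171  0.1082] yaw -139.6 down [ 0.009  0.011 -1.   ] F [ 8.29  7.57 -4.35] open 0.0211 q [-0.16  0.05  1.83  0.01  1.26  2.27]
psi 141.8 rad 0.0574 Ft 11.20 Fr -0.82
```

Call:
arm_command:
  steps:
    - [[-0.0002,0.001,0.0065],[0.3,2,0.3],0.1]
    - [[0,0.001,0.0085],[0.3,4,0.3],0.1]
    - [[0.0002,0.001,0.0095],[0.3,6,0.3],0.1]

```text
t: 12.7
tool_pos: [0.5757, -0.0202, 0.1082]
tool_rot: [-0.874, -1.653, 1.623]
contact_force: [8.6, 9.8, -2.4]
opening: 0.0214
```

```bash
python3 c.py
```

```text
t 12.7 tcp [ 0.5757 -0.0202  0.1082] yaw -145.7 down [ 0.016  0.01  -1.   ] F [ 8.63  9.83 -2.44] open 0.0214 q [-0.17  0.03  1.84  0.01  1.25  2.37]
psi 147.1 rad 0.0574 Ft 12.58 Fr -3.56
```

Call:
arm_command:
  steps:
    - [[0.0004,0,0.0065],[0.3,1,0.3],0.1]
    - [[0.0006,0,0.008],[0.3,2,0.3],0.1]

```text
t: 12.9
tool_pos: [0.5717, -0.022, 0.1083]
tool_rot: [-0.907, -1.632, 1.599]
contact_force: [11.8, 8.3, -6.6]
opening: 0.021
```

```bash
python3 c.py; sleep 0.1
python3 - <<'E'
from station import ctrl; import cv2
t=ctrl.get_image("top")["img"][165:265,200:330,::-1]
cv2.imwrite("pics/b5.png",cv2.resize(t,(780,600),interpolation=2))
t=ctrl.get_image("side")["img"][140:220,230:330,::-1]
cv2.imwrite("pics/b5s.png",cv2.resize(t,(750,600),interpolation=2))
E
python3 c.py
```

```text
t 12.9 tcp [ 0.5717 -0.022   0.1083] yaw -147.7 down [ 0.024  0.007 -1.   ] F [11.78  8.29 -6.56] open 0.021 q [-0.17  0.02  1.86  0.01  1.24  2.4 ]
psi 151.5 rad 0.0570 Ft 14.30 Fr -1.65
t 13.0 tcp [ 0.5716 -0.0221  0.1082] yaw -147.7 down [ 0.023  0.007 -1.   ] F [10.56  5.61 -4.84] open 0.0212 q [-0.17  0.02  1.86  0.01  1.24  2.4 ]
psi 151.6 rad 0.0569 Ft 11.96 Fr 0.08
```

View pics/b5s.png

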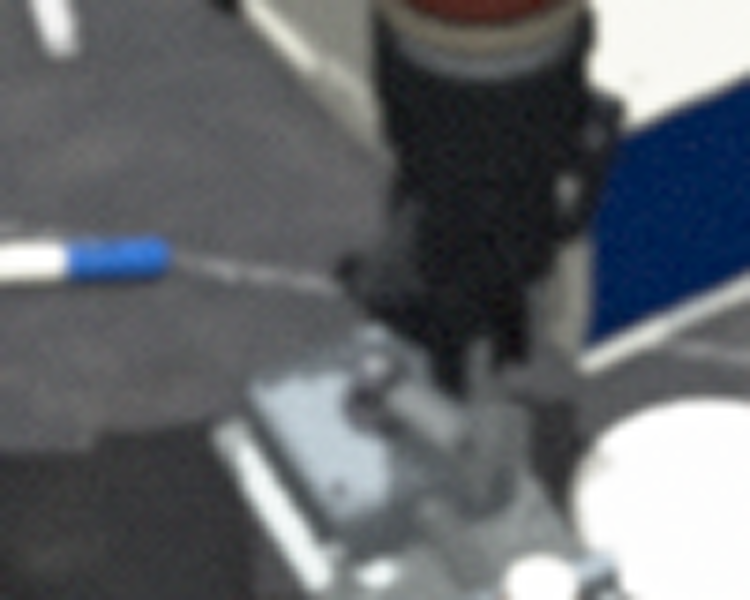

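View pics/b5.png

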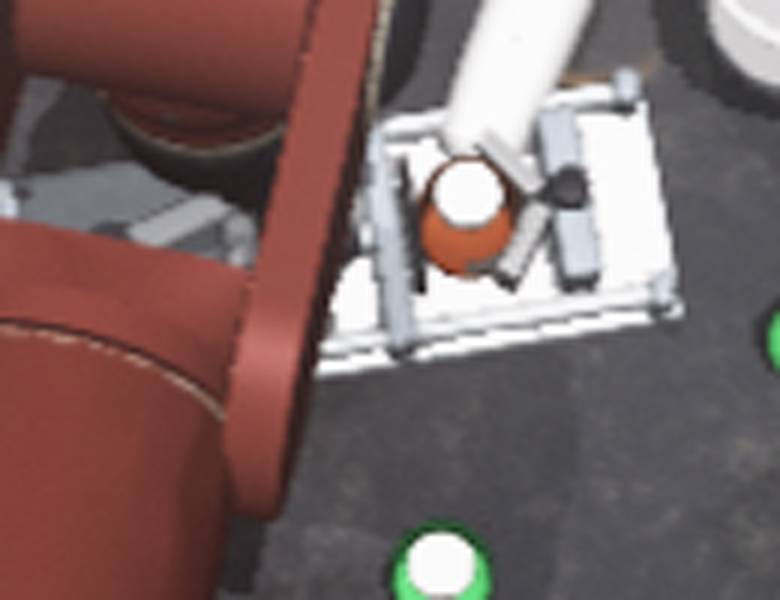

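The bottle is seated against the V and the moving force is about 4–5 N above free turning. I'll release the knob gently and find the ball again before folding.

Call:
arm_command:
  steps:
    - [[0,0,-0.001],[0,0,0],0.1]
    - [[0,0,-0.002],[0,0,0],0.1]
    - [[0,0,-0.002],[0,0,0],0.6]
    - [[0,0,-0.001],[0,0,0],0.6]
    - [[0,0,-0.001],[0,0,0],0.6]

```text
t: 13.5
tool_pos: [0.5725, -0.0217, 0.1083]
tool_rot: [-0.907, -1.632, 1.599]
contact_force: [-0.8, -1.1, -0.1]
opening: 0.0512
```

```bash
python3 c.py
python3 - <<'E'
from station import ctrl; import cv2
from h import *
p=ctrl.get_image("side");t=p["img"][160:220,260:340,::-1]
im=cv2.resize(t,(800,600),interpolation=2)
o=ctrl.get_obs()["tool_pos"]
a=np.radians(90-151)
u=np.array([np.cos(a),np.sin(a),0]); 
for X in (o+[0,0,.019],o,np.array([.5445,.028,.081])+.06*u,np.array([.5445,.028,.065])):
    q=proj(p,X); cv2.circle(im,(int((q[1]-260+.5)*10),int((q[0]-160+.5)*10)),5,(0,0,255),1)
cv2.imwrite("pics/c1s.png",im)
E
```

```text
t 13.5 tcp [ 0.5725 -0.0217  0.1083] yaw -147.7 down [ 0.024  0.007 -1.   ] F [-0.84 -1.05 -0.11] open 0.0512 q [-0.17  0.02  1.86  0.01  1.24  2.4 ]
psi 150.6 rad 0.0571 Ft -1.25 Fr 0.50
```

View pics/c1s.png

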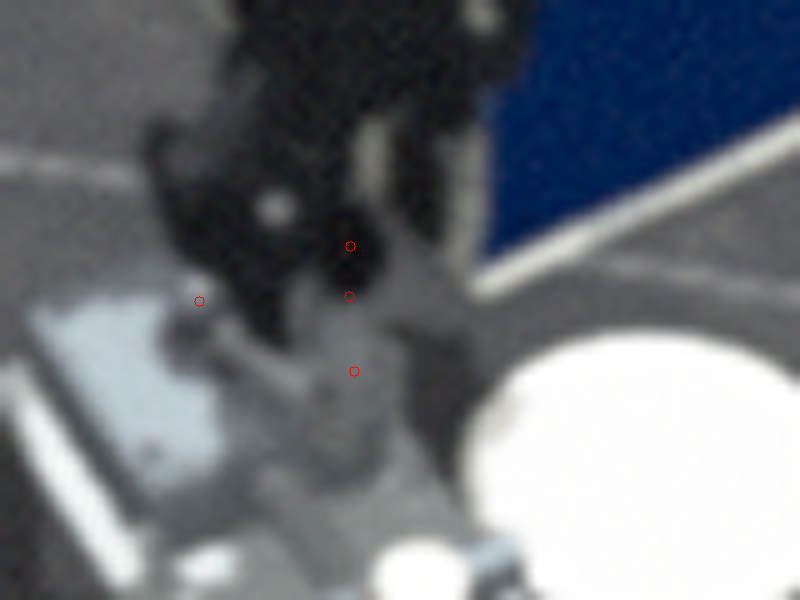

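The ball at (348,250) sits right on the grasp point (350,246). I'll align the jaw axis tangentially and level the hand, then regrip.

```bash
python3 s.py "[((.5725,-.0217,.1075),-150.8)]" .1
```

```text
t 13.55 tcp [ 0.5725 -0.0217  0.1083] yaw -147.7 down [ 0.024  0.007 -1.   ] F [-0.24 -0.23 -0.2 ] open 0.0514 q [-0.17  0.02  1.86  0.01  1.24  2.4 ]
[[[0.0, 0.0008, 0.0], [1.4, 3.1, -0.4], 0.1]]
```

Call:
arm_command:
  steps:
    - [[0,0.001,0],[1.4,3,-0.4],0.6]
    - [[0,0.001,0],[1.4,3,-0.4],0.1]
    - [[0,0.001,0],[1.4,3,-0.4],0.1]
    - [[0,0.001,0],[1.4,3,-0.4],0.1]
    - [[0,0.001,0],[1.4,3,-0.4],0.1]
  force: 45

```text
t: 14.05
tool_pos: [0.5728, -0.0216, 0.1076]
tool_rot: [-0.923, -1.576, 1.574]
contact_force: [1.0, 0.5, 0.7]
opening: 0.0226
```

```bash
cat > f.py <<'E'
from h import *; from station import ctrl
import sys
o=ctrl.get_obs(); state(o)
psi=150.8; a=np.radians(90-psi); rad=np.array([np.cos(a),np.sin(a),0]); tan=np.array([np.sin(a),-np.cos(a),0])
B=np.array([.5725,-.0217,.1078]); F=np.array(o["contact_force"])
d=np.array(o["tool_pos"])-B
print("inward %.4f down %.4f tan %.4f Ft %.1f Fr %.1f Fz %.1f"%(-d@rad,-d[2],d@tan,-F@tan,F@rad,F[2]))
rows(o,[(B-rad*.045*np.sin(np.radians(b))-np.array([0,0,.045*(1-np.cos(np.radians(b)))]),-psi) for b in map(float,sys.argv[1:])],.1)
E
python3 f.py 6 12 18 24 30
```

```text
t 14.05 tcp [ 0.5728 -0.0216  0.1076] yaw -150.7 down [ 0.  0. -1.] F [1.03 0.5  0.71] open 0.0226 q [-0.17  0.04  1.84  0.    1.26  2.46]
inward -0.0001 down 0.0002 tan -0.0003 Ft 1.1 Fr 0.1 Fz 0.7
[[[0.0048, 0.0001, 0.0003], [0.0, 0.1, 0.0], 0.1], [[0.0094, 0.0008, 0.0003], [0.0, 0.1, 0.0], 0.1], [[0.014, 0.002, 0.0003], [0.0, 0.1, 0.0], 0.1], [[0.0184, 0.0037, 0.0002], [0.0, 0.1, 0.0], 0.1], [[0.0226, 0.0059, 0.0002], [0.0, 0.1, 0.0], 0.1]]
```

Call:
arm_command:
  steps:
    - [[0.005,0,0],[0,0,0],0.1]
    - [[0.0095,0.001,0],[0,0,0],0.1]
    - [[0.014,0.002,0],[0,0,0],0.1]
    - [[0.0185,0.0035,0],[0,0,0],0.1]
    - [[0.0225,0.006,0],[0,0,0],0.1]

```text
t: 14.55
tool_pos: [0.5634, -0.0033, 0.1034]
tool_rot: [-0.929, -1.577, 1.577]
contact_force: [2.5, -3.9, 5.4]
opening: 0.0224
```

```bash
python3 f.py 36 42 48 54 60
```

```text
t 14.55 tcp [ 0.5634 -0.0033  0.1034] yaw -150.7 down [ 0.005 -0.003 -1.   ] F [ 2.48 -3.92  5.42] open 0.0224 q [-0.14  0.02  1.87 -0.    1.25  2.49]
inward 0.0205 down 0.0044 tan -0.0010 Ft 0.3 Fr 4.6 Fz 5.4
[[[0.006, 0.0041, 0.001], [0.2, 0.1, -0.3], 0.1], [[0.0096, 0.0071, 0.001], [0.2, 0.1, -0.3], 0.1], [[0.013, 0.0104, 0.001], [0.2, 0.1, -0.3], 0.1], [[0.016, 0.014, 0.001], [0.2, 0.1, -0.3], 0.1], [[0.0185, 0.018, 0.001], [0.2, 0.1, -0.3], 0.1]]
```

Call:
arm_command:
  steps:
    - [[0.006,0.004,0],[0.2,0,-0.3],0.1]
    - [[0.0095,0.007,0],[0.2,0,-0.3],0.1]
    - [[0.013,0.0105,0],[0.2,0,-0.3],0.1]
    - [[0.016,0.014,0],[0.2,0,-0.3],0.1]
    - [[0.0185,0.018,0],[0.2,0,-0.3],0.1]

```text
t: 15.05
tool_pos: [0.555, 0.0129, 0.0866]
tool_rot: [-0.923, -1.576, 1.576]
contact_force: [-0.5, -2.0, 6.6]
opening: 0.0228
```

```bash
python3 f.py 66 72 78 84 90
```

```text
t 15.05 tcp [0.555  0.0129 0.0866] yaw -150.7 down [ 0.001 -0.001 -1.   ] F [-0.46 -2.    6.6 ] open 0.0228 q [-0.11  0.02  1.9  -0.    1.22  2.52]
inward 0.0387 down 0.0212 tan -0.0016 Ft -1.4 Fr 1.5 Fz 6.6
[[[0.0024, 0.0055, 0.0016], [0.0, 0.1, -0.1], 0.1], [[0.0041, 0.0099, 0.0016], [0.0, 0.1, -0.1], 0.1], [[0.0053, 0.0144, 0.0016], [0.0, 0.1, -0.1], 0.1], [[0.006, 0.0191, 0.0016], [0.0, 0.1, -0.1], 0.1], [[0.0063, 0.0238, 0.0016], [0.0, 0.1, -0.1], 0.1]]
```

Call:
arm_command:
  steps:
    - [[0.0025,0.0055,0.001],[0,0,0],0.1]
    - [[0.004,0.01,0.001],[0,0,0],0.1]
    - [[0.005,0.0145,0.001],[0,0,0],0.1]
    - [[0.0055,0.019,0.001],[0,0,0],0.1]
    - [[0.0055,0.024,0.001],[0,0,0],0.1]

```text
t: 15.55
tool_pos: [0.5521, 0.0181, 0.0638]
tool_rot: [-0.924, -1.578, 1.574]
contact_force: [-1.4, 0.5, 6.3]
opening: 0.0223
```

```bash
python3 f.py 90
python3 - <<'E'
from station import ctrl; import cv2
from h import *
p=ctrl.get_image("side");t=p["img"][160:220,240:320,::-1]
im=cv2.resize(t,(800,600),interpolation=2)
cv2.imwrite("pics/d1s.png",im)
E
```

```text
t 15.55 tcp [0.5521 0.0181 0.0638] yaw -150.7 down [ 0.003  0.001 -1.   ] F [-1.45  0.46  6.32] open 0.0223 q [-0.1   0.04  1.92  0.    1.18  2.53]
inward 0.0447 down 0.0440 tan -0.0016 Ft -1.0 Fr -1.1 Fz 6.3
[[[0.0003, 0.001, 0.0016], [0.2, 0.1, -0.0], 0.1]]
```

View pics/d1s.png

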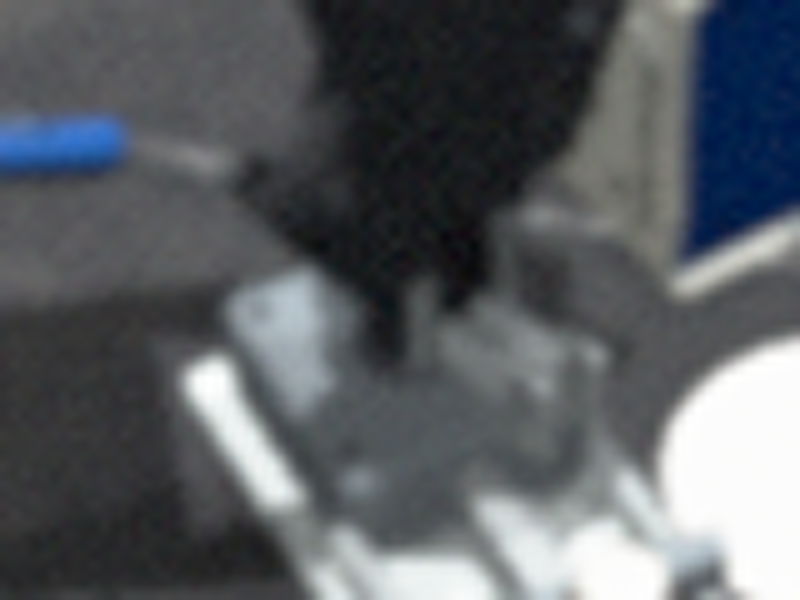

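Call:
arm_command:
  steps:
    - [[0,0.003,0.0005],[0,0,0],0.1]
    - [[0,0.006,0.0005],[0,0,0],0.1]
    - [[0,0.006,0.0005],[0,0,0],0.1]

```text
t: 15.9
tool_pos: [0.5523, 0.0181, 0.0581]
tool_rot: [-0.925, -1.579, 1.574]
contact_force: [0.1, -0.7, 6.6]
opening: 0.0224
```

```bash
python3 f.py 90
```

```text
t 15.9 tcp [0.5523 0.0181 0.0581] yaw -150.7 down [ 0.004  0.001 -1.   ] F [ 0.15 -0.69  6.61] open 0.0224 q [-0.1   0.05  1.92  0.    1.17  2.53]
inward 0.0446 down 0.0497 tan -0.0018 Ft -0.2 Fr 0.7 Fz 6.6
[[[0.0004, -0.0047, 0.0018], [0.2, 0.1, -0.1], 0.1]]
```

Call:
arm_command:
  steps:
    - [[0,0,0],[0,0,0],0.7]
    - [[0,0,0],[0,0,0],0.7]
    - [[0,-0.03,0],[0,0,0],0.7]
    - [[0,-0.08,0],[0,0,0],0.7]
    - [[0,-0.12,0],[0,0,0],0.7]

```text
t: 16.4
tool_pos: [0.551, 0.0185, 0.179]
tool_rot: [-0.923, -1.579, 1.574]
contact_force: [0.6, 0.7, -0.4]
opening: 0.0598
```

```bash
python3 f.py 90
python3 - <<'E'
from station import ctrl; import cv2
from h import *
p=ctrl.get_image("side");t=p["img"][160:220,240:320,::-1]
im=cv2.resize(t,(800,600),interpolation=2)
cv2.imwrite("pics/d2s.png",im)
a=np.radians(90-150.8);C=np.array([.545,.0275,0]);u=np.array([np.cos(a),np.sin(a),0])
for X in (C+.015*u+[0,0,.081],C+.06*u+[0,0,.081]): q=proj(p,X);print((q[1]-240+.5)*10,(q[0]-160+.5)*10)
E
```

```text
t 16.4 tcp [0.551  0.0185 0.179 ] yaw -150.6 down [ 0.003  0.001 -1.   ] F [ 0.63  0.73 -0.4 ] open 0.0598 q [-0.1  -0.09  1.84  0.    1.39  2.53]
inward 0.0456 down -0.0712 tan -0.0009 Ft 0.9 Fr -0.3 Fz -0.4
[[[-0.0006, 0.1162, 0.0012], [0.2, 0.2, -0.0], 0.1]]
439.8998813755662 289.3626599496264
557.4780440123612 372.41844879657805
```

View pics/d2s.png

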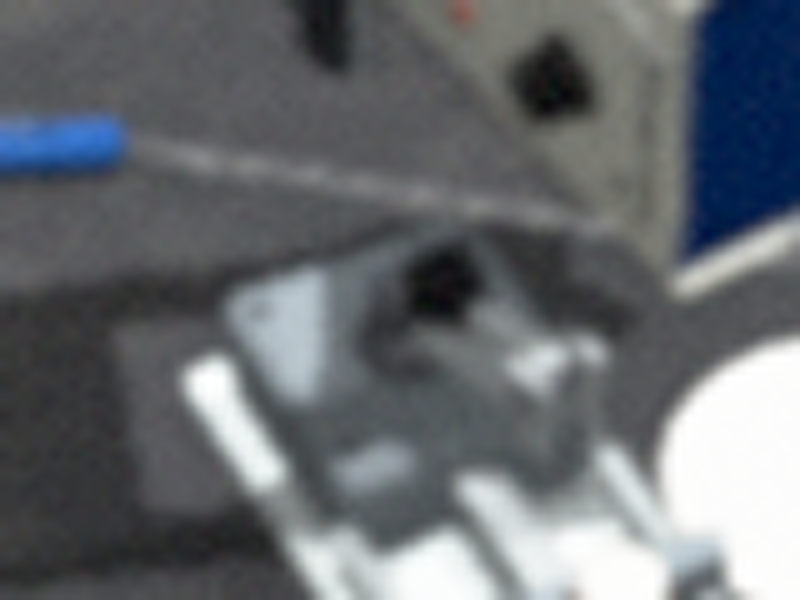

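```bash
python3 - <<'E'
from station import ctrl
from h import *
p=ctrl.get_image("side")
for z in (.081,.085,.09): print(atz(p,(160+278/10-.5,240+443/10-.5),z))
E
python3 s.py "[((.5525,.0175,.12),-150.7)]" 0
```

```text
[0.55437252 0.01836451 0.081     ]
[0.55328777 0.01464208 0.085     ]
[0.55193184 0.00998904 0.09      ]
t 16.5 tcp [0.5553 0.0181 0.1853] yaw -150.6 down [ 0.016  0.    -1.   ] F [ 1.11 -0.1  -0.04] open 0.0602 q [-0.1  -0.09  1.83  0.    1.38  2.53]
[[[0.0014, 0.0653, 0.0037], [0.8, 0.1, -0.4], 0.0]]
```

The ball is consistent with z≈81 mm, which is folded flat. I'll shut the fingers and press lightly on top of the ball to make sure.

Call:
arm_command:
  steps:
    - [[0.001,0.02,0.0035],[0.8,0,-0.4],0]
    - [[0.001,0.04,0.0035],[0.8,0,-0.4],0]
    - [[0.001,0.06,0.0035],[0.8,0,-0.4],0]
    - [[0.001,0.065,0.0035],[0.8,0,-0.4],0]
    - [[0.001,0.065,0.0035],[0.8,0,-0.4],0]

```text
t: 17.0
tool_pos: [0.5503, 0.0176, 0.1164]
tool_rot: [-0.915, -1.571, 1.577]
contact_force: [-0.2, -0.9, -0.6]
opening: 0.0002
```

```bash
python3 s.py "[((.5523,.0178,.095),-150.7)]" 0
```

```text
t 17.0 tcp [0.5503 0.0176 0.1164] yaw -150.6 down [-0.007  0.    -1.   ] F [-0.24 -0.93 -0.56] open 0.0002 q [-0.1  -0.02  1.88 -0.    1.28  2.53]
[[[-0.0008, 0.0214, -0.002], [-0.3, 0.1, 0.2], 0.0]]
```

Call:
arm_command:
  steps:
    - [[-0.001,0.01,-0.002],[-0.3,0,0.2],0]
    - [[-0.001,0.017,-0.002],[-0.3,0,0.2],0]
    - [[-0.001,0.022,-0.002],[-0.3,0,0.2],0]
    - [[-0.001,0.026,-0.002],[-0.3,0,0.2],0]
    - [[-0.001,0.027,-0.002],[-0.3,0,0.2],0]

```text
t: 17.5
tool_pos: [0.554, 0.0187, 0.092]
tool_rot: [-0.923, -1.579, 1.573]
contact_force: [-2.1, 4.6, 10.2]
opening: -0.0001
```

```bash
python3 s.py
```

```text
t 17.5 tcp [0.554  0.0187 0.092 ] yaw -150.6 down [ 0.003  0.002 -1.   ] F [-2.09  4.57 10.22] open -0.0001 q [-0.1   0.01  1.9   0.    1.23  2.53]
```

It resists 10 N at 92 mm, which matches the ball top of a fully folded handle (93.5 mm). Now I'll back off and check the result.

Call:
arm_command:
  steps:
    - [[0,-0.03,0],[0,0,0],0]
    - [[0,-0.07,0],[0,0,0],0]
    - [[0,-0.11,0],[0,0,0],0]
    - [[0,-0.14,0],[0,0,0],0]
    - [[0,-0.15,0],[0,0,0],0]

```text
t: 18.0
tool_pos: [0.5557, 0.0182, 0.2471]
tool_rot: [-0.931, -1.584, 1.572]
contact_force: [0.6, -0.3, 0.4]
opening: 0.0001
```

```bash
python3 s.py "[((.36,.22,.26),-150.7)]" 0
```

```text
t 18.0 tcp [0.5557 0.0182 0.2471] yaw -150.6 down [ 0.011  0.001 -1.   ] F [ 0.64 -0.35  0.39] open 0.0001 q [-0.1  -0.13  1.76  0.    1.5   2.53]
[[[0.2718, -0.0149, 0.0715], [0.6, 0.1, -0.3], 0.0]]
```

Call:
arm_command:
  steps:
    - [[0.05,-0.005,0.013],[0,-8,0],0]
    - [[0.1,-0.01,0.026],[0,-16,0],0]
    - [[0.15,-0.01,0.039],[0,-24,0],0]
    - [[0.2,-0.01,0.052],[0,-32,0],0]
    - [[0.25,-0.01,0.065],[0,-40,0],0]

```text
t: 18.5
tool_pos: [0.38, 0.1993, 0.2538]
tool_rot: [-0.375, -2.034, 2.029]
contact_force: [1.7, 1.3, -0.2]
opening: -0.0001
```

```bash
python3 s.py
python3 - <<'E'
from station import ctrl; import cv2
from h import *
p=ctrl.get_image("side");t=ctrl.get_image("top")
cv2.imwrite("pics/e1s.png",cv2.resize(p["img"][150:270,230:390,::-1],(800,600),interpolation=2))
cv2.imwrite("pics/e1t.png",cv2.resize(t["img"][140:290,170:370,::-1],(800,600),interpolation=2))
cv2.imwrite("pics/e1tf.png",t["img"][:,:,::-1])
E
```

```text
t 18.5 tcp [0.38   0.1993 0.2538] yaw -110.4 down [ 0.01   0.001 -1.   ] F [ 1.71  1.27 -0.25] open -0.0001 q [ 0.31 -0.47  2.02 -0.    1.58  2.24]
```

View pics/e1s.png

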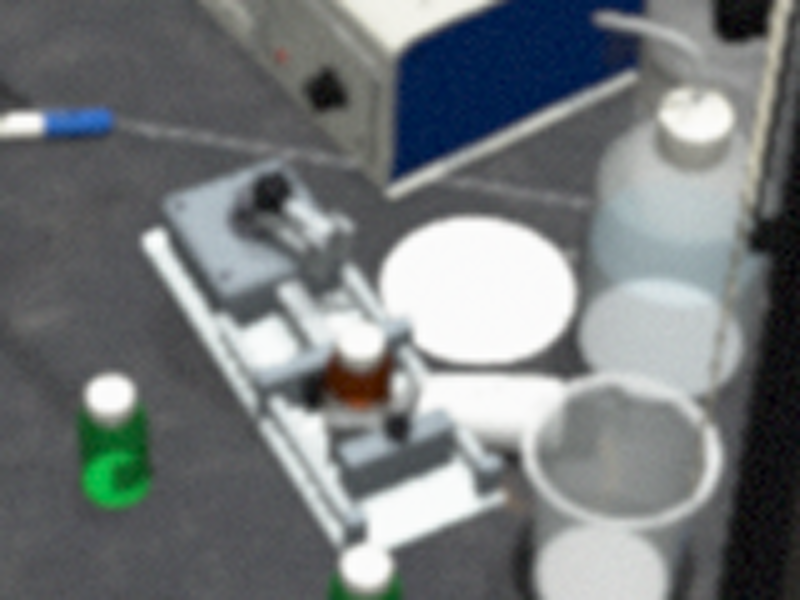

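View pics/e1t.png

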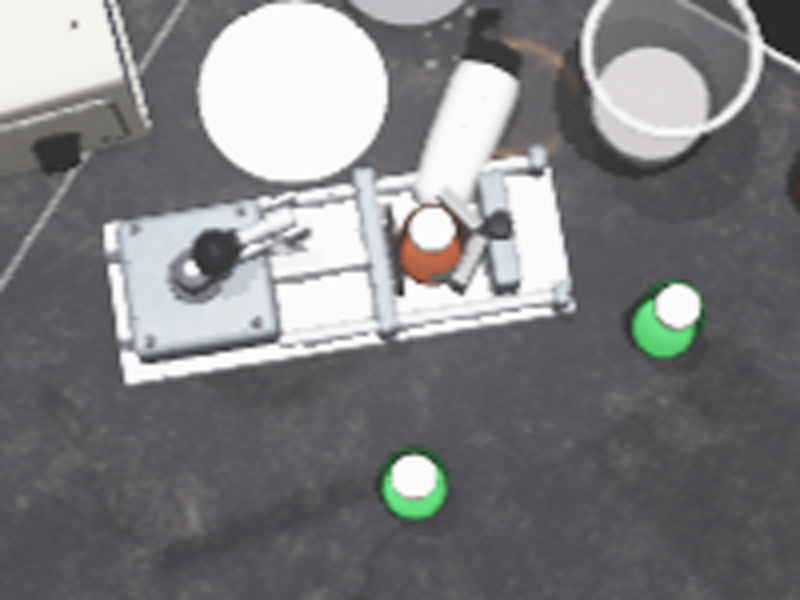

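Run:
```python
from station import ctrl; import cv2
from h import *
t=ctrl.get_image("top");p=ctrl.get_image("side")
f=lambda x,y:(140+y/4,170+x/4)
b=atz(t,f(215,250),.081);print("ball",b)
for h in ((283,235),(290,230)): print("hinge",atz(t,f(*h),.081))
im=t["img"][165:265,200:330,::-1]
n=cv2.resize(im,(780,600),interpolation=2)
o=cv2.imread("pics/b5.png")
cv2.imwrite("pics/e2.png",np.hstack([o[100:320,310:620],n[100:320,310:620]]))
cv2.imwrite("pics/e3.png",cv2.resize(t["img"][180:230,205:265,::-1],(780,650),interpolation=2)[:600])
```

```text
ball [0.55340513 0.01412361 0.081     ]
hinge [ 0.56223299 -0.02261553  0.081     ]
hinge [ 0.56506819 -0.02635792  0.081     ]
```

View pics/e2.png

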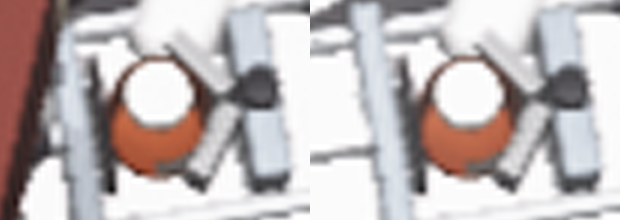

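View pics/e3.png

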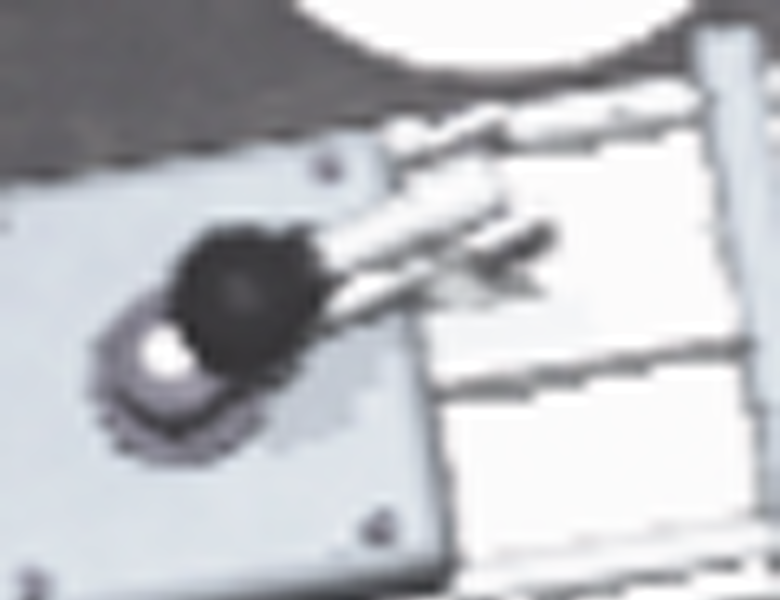

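The jaw plate and bottle are in the same place before and after folding. The handle lies flat over the arm, and the cup, the amber bottle, the timer and the marker were not approached. Handing in.

Run:
```python
from station import ctrl
t=ctrl.get_image("top")
for n,w in (("measuring_cup",(156,339)),("amber_bottle",(182,385)),("stopclock",(275,397))):
    print(n,w,[[round(float(v)) for v in d["position"]] for d in ctrl.boxes_of(t,n)[:2]])
print(ctrl.finish_job())
```

```text
measuring_cup (156, 339) [[154, 336]]
amber_bottle (182, 385) [[183, 386]]
stopclock (275, 397) [[277, 397]]
the job is handed in; nothing more can be done
None
```

The bottle is clamped against its stop, the handle is folded flat again, and the job was handed in at about 19 s. No verdict came back.

**What I did:** I gripped the folded ball knob, swung the handle up to its stop and regripped it centred. I then cranked clockwise about 150°, turning the hand with the crank. After that I released, realigned, folded the handle down and backed the arm away.

**Last checks:**
- **Squeeze:** the side force at the handle rose from about 8.8 N turning freely to between 12.6 and 14.3 N at the end. That works out to roughly 28–40 N of squeeze, inside the 12–55 N band. It is inferred from noisy force readings, not measured directly.
- **Handle:** pressing on the folded ball, it held 10 N at 92 mm, against 93.5 mm expected for a flat handle.
- **Bottle:** it stands upright against the V stop. The jaw and bottle look the same in the pictures before and after folding.
- **Bystanders:** the cup, amber bottle and timer were found within 3 pixels (about 7 mm) of where they started, which is close to the networks' own error. I did not measure the marker again, but its cap shows in the final side picture and the arm never went near it.

**What disagreed:**
- In the first grip the ball slid several millimetres towards the fingertips, so I regripped.
- My first reading of the final crank angle from the top picture was about 165°, against about 151° from the tool path. A closer crop gave about 155°, and the jaw had not moved, so I put it down to reading error in the picture.

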